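# Hook the return spring onto the tray gate

## Robot

A 6-joint arm with a two-finger parallel gripper is mounted at the origin on a cart in front of the work surface, level with it; the furniture and walls round the work are solid. World frame = base frame: x ahead of the robot, y to its left, z up, the work surface at z = 0. Lengths are in mm, angles in rad, forces in N, time in s.
With the tool pointing down it reaches from about 275 to 1000 mm from the base axis. Payload 8.4 kg.
Tool frame: the origin (TCP) lies at the very end of the fingers, on their centre line; the grasp point (between the pads) lies 19 mm behind it; z points along the fingers, y is the direction in which the jaws open and shut (so a half turn about z gives the same grasp; the last joint's range is limited). The gripper opens to 85 mm and grips with 20 to 120 N. Pads are 22 mm wide; open, the fingers measure 114 mm over their backs; the gripper's body (76 mm by 85 mm) begins 54 mm behind the grasp point. The pads swing forward as they close: fully open they stand 13 mm farther back than shut.
Start: joints at [1.337, 0.353, 1.633, -0, 1.155, -0.002], TCP at [143.579, 608.287, 231.281] pointing down, gripper open.
Joint ranges: [-2.63, 2.63], [-0.92, 2.1], [0.06, 2.66], [-1.3, 4.44], [0, 2.69], [-3.02, 3.02]. Speed limits (rad/s): [2.22, 2.22, 2.79, 3.14, 3.14, 3.14].

## Interface

Orientations are given as [roll, pitch, yaw] about the fixed x, y, z axes, in that order (R = Rz(yaw) Ry(pitch) Rx(roll)).
In Python, from rig import r gives the robot as it stands.
- The arm moves only by the tool move_arm, never from a script. Its argument "increments" is a list of rows, each an object of numbers: "tx", "ty", "tz": the shift along the tool's x, y, z in cm; "rx", "ry", "rz": the turn, a rotation vector about the tool's x, y, z in degrees; "gripper": the gripper's target within -1 to 1 (fully open at 1, half-way at 0, shut at -1). A call has 1 to 12 rows; each row shifts and turns the commanded pose from where the row before left it, along the tool's axes as they then stand; what a row does not reach is not made up. A row lasts 1/10 s, in which the tool goes at most 50 mm and 8.59 degrees, less where a joint would pass 70% of its speed; a pose out of reach is approached as far as the arm can. A call is refused whole if a number of a shift passes 5 or a number of a turn 8.59, either way. A call with a gripper value outside its range is refused whole. The fingers move at their own pace and stop on an object; "squeeze" is the grip in N (left out, the last holds). Time passes only in rows, so rows that do not move let the fingers close. It gives the time, the measured TCP pose, the force and the opening at its end, in the units of the state.
- r.sense(): the state, without advancing time (a new reading comes with each control period).
- r.grab_frame(name): name is "scene" or "top" or "wrist"; returns (picture, depth): 400x640x3 uint8, red, green, blue; 400x640 float32, mm along the optical axis (not along the pixel's ray), 0 where there is no reading.
- r.camera_model(name): a dict with "fx", "fy", "cx", "cy" (pixels), "k1" (the pictures are not rectified: a ray, as slopes to the right and down, at radius r is drawn at 1 + k1 r^2 times it, then the intrinsics apply), "R" (3x3) and "t" (3): a world point X has camera coordinates R X + t; the wrist camera has in their place "hand_eye" (4x4, takes a point from camera to tool coordinates, whose origin is the TCP and whose axes are the flange's). Camera axes: x right, y down, z forward; pixel columns grow to the right and rows downward; lengths in mm; the calibration is good to about 2 mm. A picture is of the moment at which its call begins: read the wrist's pose just before it. camera_model takes no time and is no camera call.
- r.sign_off(): hands the job in, once; it reports no verdict.
Trained networks look in the newest picture that a camera, given by its name, has taken for a name from the list of things; names that differ only in an ending like _2 or _b are one class to them, and where a whole thing is asked for, a point or a joint stands for the part that bears it (a point fixed in the world has none). Each returns a list of dicts, best first, with "confidence" (0 to 1); they miss things now and then, are a little off and sometimes report something else, mostly with a low value. They report only what shows in the picture. A call takes as long as a camera call.
- r.cut_out(query, camera): "mask" (400x640 bool, what is visible of it) and "bbox" ([left, top, right, bottom] in pixels, round what is visible of it).
- r.place_of(query, camera): "location" ([row, column] in pixels: a listed point, or the origin of a listed thing).
The state is a dict: "clock": time; "qpos": joint angles; "qvel": joint speeds; "joint_efforts": joint torques, N m; "eef_pos": TCP position; "tcp_rot": TCP orientation; "contact_force": force on the tool from outside, world axes, zero at the start; "wrist_torque": the same for the moment, N m; "opening": opening from 0.0 (shut) to 1.0 (fully open).
Only numpy, scipy, OpenCV 4.12 (cv2) and the standard library are available. Lean on these libraries where they do the work, as an engineer would, in place of code of your own. Each camera call takes 0.05 s, during which the arm holds its last target. There are 200 camera calls.

## Task

Take the return spring from its stand and fit it to the tray gate: first put its bent leg down into the hole of the anchor block, then stretch the spring and drop its loop over the headed post so that the loop is caught in the groove under the head, and finish with the leg pressed fully home in the anchor. Feel your way in without forcing anything, do not stretch the spring more than about 40 mm, and leave the bottle, tweezers and pile of trays where they are.

Things in the scene. Friction and masses are not known exactly. Their poses are not given: they have to be found in the camera images.
- gate_plate: Fixed aluminium plate 270 x 90 x 8 mm on the worktop, carrying an anchor block, a grey spring rest and a headed post. Origin: centre of its underside, on the worktop; x runs along its middle line from the anchor toward the post, z up
- anchor_nominal (a point): Nominal mouth of the anchor's hole, at the block's top, 44 mm above the worktop, 85 mm from the plate's origin along -x; axes as the plate. The anchor is a steel block 24 x 24 x 36 mm with one vertical blind hole in its middle: 8.4 mm diameter, 31 mm deep, 0.6 mm chamfer. Clamped in slots: the true hole may lie up to 4 mm off this point along x and along y, unmeasured: find it by feel or sight
- spring_rest (a point): Centre of the flat top of the grey spring rest, 20 mm (x) by 26 mm (y), 43.6 mm above the worktop, 81 mm from anchor_nominal along x: a spring whose leg is fully in the hole lies level on it when let go, its cage on the pad
- post_groove (a point): In the groove of the fixed steel post, on its axis, 53 mm above the worktop (as high as the spring's axis when its leg is fully home), on the plate's middle line, 177 to 183 mm from anchor_nominal. Groove: neck 7 mm diameter, 10 mm high; below it a flange of 17 mm, its top 5.5 mm below this point; head above it 11 mm diameter, 6 mm high, coned to 4.4 mm at its top, which is 10.5 mm above this point
- hook_grip (a point): Centre of the hook-end grip block of the loose return spring (0.16 kg, about 180 mm long): steel, 28 long x 12 wide x 16 mm high, to be pinched across the 12 mm. Axes of the spring: x along it from the bent leg to the loop, z up, against the leg. The leg's axis is 38 mm from here toward -x
- leg_tip (a point): Lowest point, on the axis of the bent leg, 35 mm below the spring's axis. The leg is 6 mm in diameter with a flat tip; a 13 mm collar on it, underside 26 mm above this tip (9 mm below the spring's axis), rests on the anchor's top when the leg is fully home. Under the spring's pull the leg binds and may ride up in the hole by 15 mm or so: it can then be pressed down on the hook-end grip block with 10 to 20 N
- cage_center (a point): Centre of the spring's cage, 52 long x 18 x 18 mm, which holds the coil; 40 mm from hook_grip along x; it does not stretch. At the start the cage sits level in two open-topped forks of a grey stand (they take the middle 44 mm of it, their cheeks 34 mm apart over all, rising 4 mm above the spring's axis), the axis 50 mm above the worktop: lift straight up
- loop_grip (a point): Centre of the loop-end grip block, a steel block 26 (along) x 12 wide x 16 high mm, on the spring's axis; unstretched it is 84 mm from hook_grip. Pulled away from the hook end along x, it slides out against the spring without turning. Same axes as hook_grip
- loop_center (a point): Centre of the loop, 30 mm beyond loop_grip along x (152 mm from the leg's axis when unstretched): a flat-lying steel ring of 6 mm round bar, 15 mm inner and 27 mm outer diameter, its hole vertical
- stretch (a joint): How far the spring is stretched, m: 0 unstretched, stop at 0.050. Pull needed: 5 N to begin, plus 0.25 N per mm (about 11 N at 24 mm). In place it is stretched 16 to 32 mm
- oil_bottle: Small white squeeze bottle with pointed cap, 38 mm diameter, 118 mm tall, standing; bystander. Origin: centre of its underside
- tweezers: Steel tweezers 14 x 122 x 9 mm lying on the worktop; bystander. Origin: centre of the underside
- tray_pile: Pile of thin moulded trays, 69 x 121 x 53 mm; bystander. Origin: centre of the underside

How it is judged:
By the outcome, as a careful person would: the job done as asked, in the order asked, and still so for the second after the job is handed in, with the robot touching nothing.
It also fails if it takes over 72 s, if anything falls off the work surface, if the arm or the gripper's body presses on something with over 40 N, if the wrist force passes 120 N, or if a joint passes its speed limit or range.

## Working session

There is one attempt and no reset: what is moved stays moved. The work goes in short steps, Python scripts to look and compute and a tool call to move; the robot and the scene stay as the last step left them, time stands still between calls to the robot, and variables do not carry over. Pictures are saved under pics/ and viewed, about 8 in all and at most 12, crops included, and the job is handed in when it is done.

Besides the shell and the picture viewer there is one more tool, called after "Call:" as name([rows], argument=value, ...), one row to a line, values as JSON. move_arm: Moves the arm, as the interface text tells. Its arguments: {"type":"object","properties":{"increments":{"type":"array","items":{"type":"object","properties":{"tx":{"type":"number"},"ty":{"type":"number"},"tz":{"type":"number"},"rx":{"type":"number"},"ry":{"type":"number"},"rz":{"type":"number"},"gripper":{"type":"number"}}}},"squeeze":{"type":"number"}},"required":["increments"]}

```bash
ls; mkdir -p pics; cat > h.py <<'E'
import numpy as np, cv2
from scipy.spatial.transform import Rotation as Ro
from rig import r
def T_tool(s=None):
    s=s or r.sense(); T=np.eye(4); T[:3,:3]=Ro.from_euler('xyz',s['tcp_rot']).as_matrix(); T[:3,3]=s['eef_pos']; return T
def cam(name,T=None):
    m=r.camera_model(name)
    if 'hand_eye' in m:
        C=(T_tool() if T is None else T)@np.array(m['hand_eye']); R=C[:3,:3].T; t=-R@C[:3,3]
    else: R=np.array(m['R']); t=np.array(m['t'])
    return m,R,t
def ray(c,row,col):
    m,R,t=c; d=np.array([(col-m['cx'])/m['fx'],(row-m['cy'])/m['fy']]); u=d.copy()
    for _ in range(20): u=d/(1+m['k1']*(u@u))
    return -R.T@t, R.T@np.array([u[0],u[1],1.])
def atz(c,row,col,z):
    o,d=ray(c,row,col); return o+d*(z-o[2])/d[2]
def atd(c,row,col,dep):
    o,d=ray(c,row,col); return o+d*dep
def pix(c,X):
    m,R,t=c; p=R@np.array(X,float)+t; u=p[:2]/p[2]; u=u*(1+m['k1']*(u@u)); return np.array([m['fy']*u[1]+m['cy'],m['fx']*u[0]+m['cx']])
def cloud(c,dep,mask):
    rr,cc=np.nonzero(mask&(dep>0)); return np.array([atd(c,a,b,dep[a,b]) for a,b in zip(rr,cc)])
def save(n,p,box=None,sc=1):
    if box: p=p[box[1]:box[3],box[0]:box[2]]
    p=cv2.resize(p,None,fx=sc,fy=sc,interpolation=cv2.INTER_CUBIC); cv2.imwrite('pics/'+n+'.png',p[:,:,::-1])
E
python3 - <<'E'
from h import *
print(r.sense())
Z=dict(gate_plate=0,anchor_nominal=44,spring_rest=43.6,post_groove=53,hook_grip=50,leg_tip=15,cage_center=50,loop_grip=50,loop_center=50,oil_bottle=0,tweezers=0,tray_pile=0)
for n in ['top','scene']:
    p,d=r.grab_frame(n); save(n+'0',p); c=cam(n)
    print(n,'campos',(-c[1].T@c[2]).round())
    for q in Z:
        for o in r.place_of(q,n)[:2]:
            a=o['location']; print(q,round(o['confidence'],2),np.round(a),atz(c,*a,Z[q]).round(1))
E
```

```text
pics
{'clock': 0.0, 'qpos': array([ 1.33659096e+00,  3.53629270e-01,  1.63411403e+00, -1.55566917e-05,
        1.15520827e+00, -2.40556285e-03]), 'qvel': array([ 2.23908520e-04,  1.69864336e-04,  8.99018872e-04,  2.03452340e-04,
        1.08745093e-03, -6.66757101e-05]), 'joint_efforts': array([ 2.70421348e-03, -6.05224514e+01, -3.42092407e+01,  4.75229572e-04,
        8.97443038e-03,  6.73384676e-06]), 'eef_pos': array([143.48099463, 607.82901468, 230.58207594]), 'tcp_rot': array([-3.14023371e+00,  1.09549435e-05,  2.90979915e+00]), 'contact_force': array([-0.5681796 , -0.28419596,  0.29412136]), 'wrist_torque': array([-0.03382196, -0.05034558, -0.01829324]), 'opening': 0.9998678421454552}
top campos [ 389.   90. 1389.]
gate_plate 0.76 [213. 418.] [ 495.7 -206.2    0. ]
anchor_nominal 0.64 [209. 445.] [ 505.7 -281.3   44. ]
spring_rest 0.85 [214. 420.] [ 490.  -205.3   43.6]
post_groove 0.64 [220. 389.] [ 470.1 -109.3   53. ]
hook_grip 0.55 [202. 280.] [523.4 212.9  50. ]
leg_tip 0.57 [201. 291.] [531.1 181.2  15. ]
leg_tip 0.5 [214. 420.] [ 491.8 -209.4   15. ]
cage_center 0.5 [203
[... 474 characters left out ...]
5. -576.  595.]
gate_plate 0.83 [264. 422.] [ 484.1 -214.8    0. ]
gate_plate 0.45 [256. 458.] [ 571.8 -272.     0. ]
anchor_nominal 0.8 [257. 458.] [ 492.5 -294.9   44. ]
spring_rest 0.72 [243. 429.] [ 513.7 -212.9   43.6]
post_groove 0.74 [239. 385.] [ 448.3 -127.6   53. ]
hook_grip 0.52 [193. 297.] [536.2 216.7  50. ]
hook_grip 0.36 [189. 268.] [504.8 303.4  50. ]
leg_tip 0.67 [207. 309.] [539.2 175.7  15. ]
cage_center 0.58 [194. 284.] [502.3 240.5  50. ]
loop_grip 0.71 [208. 302.] [465.5 141.7  50. ]
loop_grip 0.42 [189. 271.] [510.3 295.5  50. ]
loop_center 0.35 [188. 263.] [501.8 319.2  50. ]
oil_bottle 0.66 [198. 317.] [637.  217.7   0. ]
tweezers 0.71 [237. 327.] [448.7  44.9   0. ]
```

View pics/top0.png

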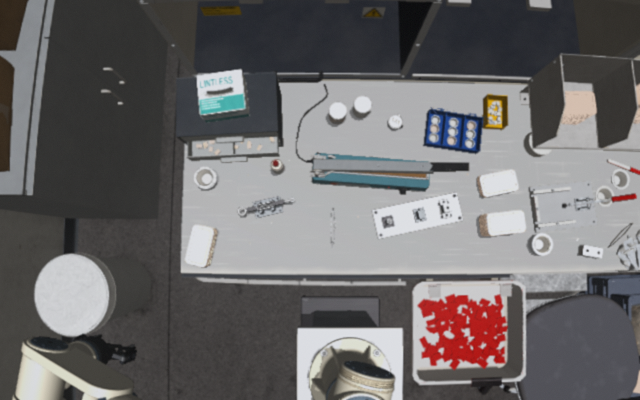

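View pics/scene0.png

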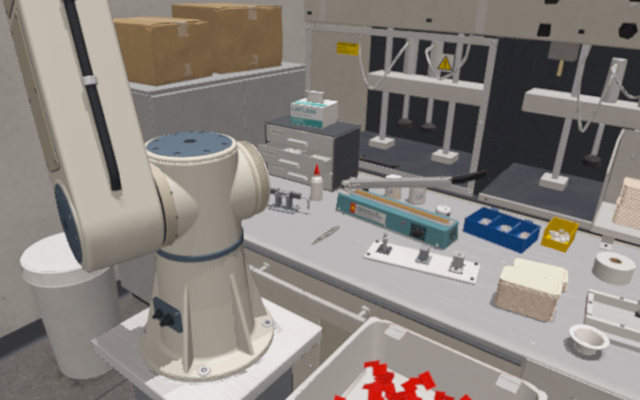

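The top view shows the spring at about (row 204, col 267), with the leg to the right and the loop to the left. The plate is at (213, 418), with the anchor on the right and the post on the left. The tray pile is at (245, 202) and the tweezers at (228, 333). The networks agree with this.

```bash
cat >> h.py <<'E'
def plan(pos,yaw,n,fine=2):
    """yaw deg, tool down; rows in tool axes, from measured pose"""
    T=T_tool(); R=T[:3,:3]; Rt=Ro.from_euler('xyz',[np.pi,0,np.radians(yaw)]).as_matrix()
    rv=Ro.from_matrix(R.T@Rt).as_rotvec()/n; d=(np.array(pos)-T[:3,3])/n
    for i in range(n):
        v=R.T@d/10; print('{"tx":%.*f,"ty":%.*f,"tz":%.*f'%(fine,v[0],fine,v[1],fine,v[2])+',"rx":%.2f,"ry":%.2f,"rz":%.2f},'%tuple(np.degrees(rv))); R=R@Ro.from_rotvec(rv).as_matrix()
E
python3 - <<'E'
from h import *
m=r.camera_model('wrist'); print(m['fx'],m['k1'],np.array(m['hand_eye']).round(3))
plan([517,235,232],104,12)
E
```

```text
338.92874377630983 -0.0070933811193154795 [[-0.00000e+00 -9.65000e-01 -2.62000e-01  6.56380e+01]
 [ 1.00000e+00 -0.00000e+00 -1.00000e-03 -3.99000e-01]
 [ 1.00000e-03 -2.62000e-01  9.65000e-01 -1.43383e+02]
 [ 0.00000e+00  0.00000e+00  0.00000e+00  1.00000e+00]]
{"tx":-3.74,"ty":-2.31,"tz":-0.01,"rx":0.00,"ry":-0.00,"rz":5.23},
{"tx":-3.94,"ty":-1.96,"tz":-0.01,"rx":0.00,"ry":-0.00,"rz":5.23},
{"tx":-4.10,"ty":-1.60,"tz":-0.01,"rx":0.00,"ry":-0.00,"rz":5.23},
{"tx":-4.23,"ty":-1.22,"tz":-0.01,"rx":0.00,"ry":-0.00,"rz":5.23},
{"tx":-4.32,"ty":-0.82,"tz":-0.01,"rx":0.00,"ry":-0.00,"rz":5.23},
{"tx":-4.38,"ty":-0.43,"tz":-0.01,"rx":0.00,"ry":-0.00,"rz":5.23},
{"tx":-4.40,"ty":-0.03,"tz":-0.01,"rx":0.00,"ry":-0.00,"rz":5.23},
{"tx":-4.38,"ty":0.37,"tz":-0.01,"rx":0.00,"ry":-0.00,"rz":5.23},
{"tx":-4.33,"ty":0.77,"tz":-0.01,"rx":0.00,"ry":-0.00,"rz":5.23},
{"tx":-4.24,"ty":1.16,"tz":-0.01,"rx":0.00,"ry":-0.00,"rz":5.23},
{"tx":-4.12,"ty":1.54,"tz":-0.01,"rx":0.00,"ry":-0.00,"rz":5.23},
{"tx":-3.96,"ty":1.91,"tz":-0.01,"rx":0.00,"ry":-0.00,"rz":5.23},
```

Call:
move_arm([
  {"tx":-3.74,"ty":-2.31,"rz":5.23},
  {"tx":-3.94,"ty":-1.96,"rz":5.23},
  {"tx":-4.1,"ty":-1.6,"rz":5.23},
  {"tx":-4.23,"ty":-1.22,"rz":5.23},
  {"tx":-4.32,"ty":-0.82,"rz":5.23},
  {"tx":-4.38,"ty":-0.43,"rz":5.23},
  {"tx":-4.4,"ty":-0.03,"rz":5.23},
  {"tx":-4.38,"ty":0.37,"rz":5.23},
  {"tx":-4.33,"ty":0.77,"rz":5.23},
  {"tx":-4.24,"ty":1.16,"rz":5.23},
  {"tx":-4.12,"ty":1.54,"rz":5.23},
  {"tx":-3.96,"ty":1.91,"rz":5.23},
])

```text
invalid input
```

```bash
python3 - <<'E'
from h import *
s=r.sense(); print(s['eef_pos'],s['tcp_rot'],s['qvel'].round(2),s['clock'])
c=cam('wrist'); p,d=r.grab_frame('wrist'); save('w1',p); np.save('d1.npy',d)
Z=dict(hook_grip=50,leg_tip=15,cage_center=50,loop_grip=50,loop_center=50)
for q in Z:
    for o in r.place_of(q,'wrist')[:2]:
        a=o['location']; print(q,round(o['confidence'],2),np.round(a),atz(c,*a,Z[q]).round(1))
plan([500,-195,232],101.7,12)
E
```

```text
[143.59191623 608.29723861 231.28361865] [ 3.14158518e+00 -1.01418653e-05  2.90978869e+00] [-0. -0.  0.  0.  0. -0.] 1.3
{"tx":-4.43,"ty":-5.83,"tz":-0.01,"rx":-0.00,"ry":0.00,"rz":5.42},
{"tx":-4.96,"ty":-5.39,"tz":-0.01,"rx":-0.00,"ry":0.00,"rz":5.42},
{"tx":-5.45,"ty":-4.90,"tz":-0.01,"rx":-0.00,"ry":0.00,"rz":5.42},
{"tx":-5.88,"ty":-4.36,"tz":-0.01,"rx":-0.00,"ry":0.00,"rz":5.42},
{"tx":-6.27,"ty":-3.78,"tz":-0.01,"rx":-0.00,"ry":0.00,"rz":5.42},
{"tx":-6.60,"ty":-3.18,"tz":-0.01,"rx":-0.00,"ry":0.00,"rz":5.42},
{"tx":-6.87,"ty":-2.54,"tz":-0.01,"rx":-0.00,"ry":0.00,"rz":5.42},
{"tx":-7.08,"ty":-1.88,"tz":-0.01,"rx":-0.00,"ry":0.00,"rz":5.42},
{"tx":-7.22,"ty":-1.20,"tz":-0.01,"rx":-0.00,"ry":0.00,"rz":5.42},
{"tx":-7.31,"ty":-0.51,"tz":-0.01,"rx":-0.00,"ry":0.00,"rz":5.42},
{"tx":-7.32,"ty":0.18,"tz":-0.01,"rx":-0.00,"ry":0.00,"rz":5.42},
{"tx":-7.27,"ty":0.87,"tz":-0.01,"rx":-0.00,"ry":0.00,"rz":5.42},
```

View pics/w1.png

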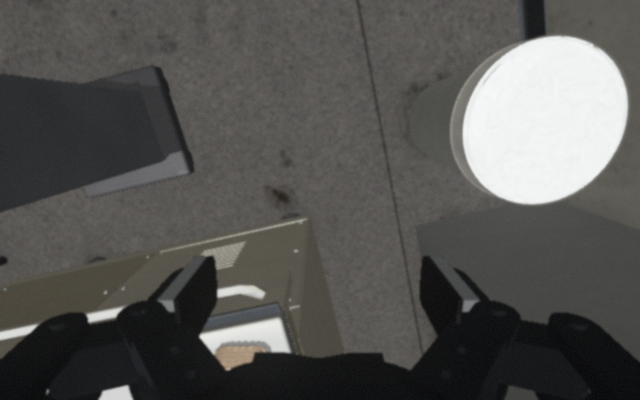

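The call was refused and the arm did not move; the picture only shows the start view, with the fingers at the bottom. I'll retry with every field filled in.

Call:
move_arm([
  {"tx":-3.74,"ty":-2.31,"tz":0,"rx":0,"ry":0,"rz":5.23,"gripper":1},
  {"tx":-3.94,"ty":-1.96,"tz":0,"rx":0,"ry":0,"rz":5.23,"gripper":1},
  {"tx":-4.1,"ty":-1.6,"tz":0,"rx":0,"ry":0,"rz":5.23,"gripper":1},
  {"tx":-4.23,"ty":-1.22,"tz":0,"rx":0,"ry":0,"rz":5.23,"gripper":1},
  {"tx":-4.32,"ty":-0.82,"tz":0,"rx":0,"ry":0,"rz":5.23,"gripper":1},
  {"tx":-4.38,"ty":-0.43,"tz":0,"rx":0,"ry":0,"rz":5.23,"gripper":1},
  {"tx":-4.4,"ty":-0.03,"tz":0,"rx":0,"ry":0,"rz":5.23,"gripper":1},
  {"tx":-4.38,"ty":0.37,"tz":0,"rx":0,"ry":0,"rz":5.23,"gripper":1},
  {"tx":-4.33,"ty":0.77,"tz":0,"rx":0,"ry":0,"rz":5.23,"gripper":1},
  {"tx":-4.24,"ty":1.16,"tz":0,"rx":0,"ry":0,"rz":5.23,"gripper":1},
  {"tx":-4.12,"ty":1.54,"tz":0,"rx":0,"ry":0,"rz":5.23,"gripper":1},
  {"tx":-3.96,"ty":1.91,"tz":0,"rx":0,"ry":0,"rz":5.23,"gripper":1},
], squeeze=60)

```text
clock: 2.8
eef_pos: [517.7, 233.4, 231.5]
tcp_rot: [3.141, -0.0, 1.811]
contact_force: [1.2, 0.6, 0.0]
opening: 1.0
```

```bash
python3 - <<'E'
from h import *
s=r.sense(); print(s['eef_pos'],s['tcp_rot'],s['qvel'].round(2),s['clock'])
c=cam('wrist'); p,d=r.grab_frame('wrist'); save('w2',p); np.save('d1.npy',d)
Z=dict(hook_grip=50,leg_tip=15,cage_center=50,loop_grip=50,loop_center=50)
for q in Z:
    for o in r.place_of(q,'wrist')[:2]:
        a=o['location']; print(q,round(o['confidence'],2),np.round(a),atz(c,*a,Z[q]).round(1))
plan([500,-195,232],101.7,12)
E
```

```text
[517.73819055 233.37676286 231.48012988] [ 3.14116732e+00 -1.62583189e-04  1.81057768e+00] [-0.74  0.22 -0.3   0.    0.07  0.17] 2.8
hook_grip 0.92 [204. 322.] [527.  212.4  50. ]
leg_tip 0.7 [230. 318.] [532.7 173.4  15. ]
cage_center 0.79 [165. 318.] [514.5 249.5  50. ]
loop_grip 0.9 [121. 321.] [507.1 290.1  50. ]
loop_center 0.63 [ 86. 319.] [498.3 319.7  50. ]
{"tx":-3.45,"ty":-1.00,"tz":-0.01,"rx":-0.00,"ry":-0.00,"rz":0.19},
{"tx":-3.45,"ty":-0.99,"tz":-0.01,"rx":-0.00,"ry":-0.00,"rz":0.19},
{"tx":-3.45,"ty":-0.97,"tz":-0.01,"rx":-0.00,"ry":-0.00,"rz":0.19},
{"tx":-3.46,"ty":-0.96,"tz":-0.01,"rx":-0.00,"ry":-0.00,"rz":0.19},
{"tx":-3.46,"ty":-0.95,"tz":-0.01,"rx":-0.00,"ry":-0.00,"rz":0.19},
{"tx":-3.46,"ty":-0.94,"tz":-0.01,"rx":-0.00,"ry":-0.00,"rz":0.19},
{"tx":-3.47,"ty":-0.93,"tz":-0.01,"rx":-0.00,"ry":-0.00,"rz":0.19},
{"tx":-3.47,"ty":-0.92,"tz":-0.01,"rx":-0.00,"ry":-0.00,"rz":0.19},
{"tx":-3.47,"ty":-0.90,"tz":-0.01,"rx":-0.00,"ry":-0.00,"rz":0.19},
{"tx":-3.48,"ty":-0.89,"tz":-0.01,"rx":-0.00,"ry":-0.00,"rz":0.19},
{"tx":-3.48,"ty":-0.88,"tz":-0.01,"rx":-0.00,"ry":-0.00,"rz":0.19},
{"tx":-3.48,"ty":-0.87,"tz":-0.01,"rx":-0.00,"ry":-0.00,"rz":0.19},
```

View pics/w2.png

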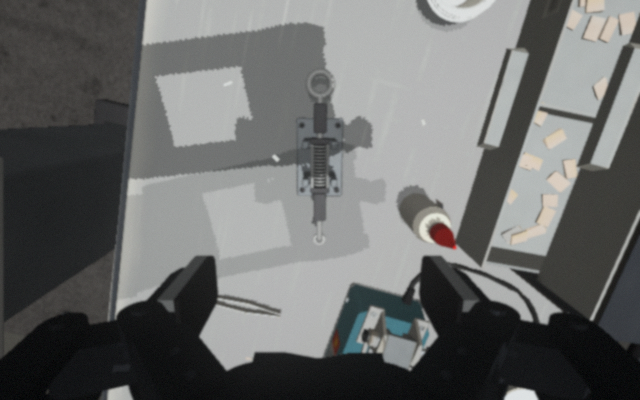

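The wrist view shows the spring running vertically: leg eye at (238, 319), hook block near (205, 320), cage at (165, 319), loop at (84, 320). The bottle is well clear at (220, 430). Next I look at the plate from close by.

```bash
python3 - <<'E'
from h import *
plan([492,-228,170],101.7,12)
E
```

```text
{"tx":-3.70,"ty":-1.13,"tz":0.51,"rx":-0.00,"ry":-0.00,"rz":0.19},
{"tx":-3.70,"ty":-1.12,"tz":0.51,"rx":-0.00,"ry":-0.00,"rz":0.19},
{"tx":-3.70,"ty":-1.10,"tz":0.51,"rx":-0.00,"ry":-0.00,"rz":0.19},
{"tx":-3.71,"ty":-1.09,"tz":0.51,"rx":-0.00,"ry":-0.00,"rz":0.19},
{"tx":-3.71,"ty":-1.08,"tz":0.51,"rx":-0.00,"ry":-0.00,"rz":0.19},
{"tx":-3.72,"ty":-1.07,"tz":0.51,"rx":-0.00,"ry":-0.00,"rz":0.19},
{"tx":-3.72,"ty":-1.05,"tz":0.51,"rx":-0.00,"ry":-0.00,"rz":0.19},
{"tx":-3.72,"ty":-1.04,"tz":0.51,"rx":-0.00,"ry":-0.00,"rz":0.19},
{"tx":-3.73,"ty":-1.03,"tz":0.51,"rx":-0.00,"ry":-0.00,"rz":0.19},
{"tx":-3.73,"ty":-1.02,"tz":0.51,"rx":-0.00,"ry":-0.00,"rz":0.19},
{"tx":-3.73,"ty":-1.00,"tz":0.51,"rx":-0.00,"ry":-0.00,"rz":0.19},
{"tx":-3.74,"ty":-0.99,"tz":0.51,"rx":-0.00,"ry":-0.00,"rz":0.19},
```

Call:
move_arm([
  {"tx":-4.04,"ty":-1.22,"tz":0.56,"rz":0.2},
  {"tx":-4.04,"ty":-1.21,"tz":0.56,"rz":0.2},
  {"tx":-4.04,"ty":-1.2,"tz":0.56,"rz":0.2},
  {"tx":-4.05,"ty":-1.19,"tz":0.56,"rz":0.2},
  {"tx":-4.05,"ty":-1.18,"tz":0.56,"rz":0.2},
  {"tx":-4.06,"ty":-1.16,"tz":0.56,"rz":0.2},
  {"tx":-4.06,"ty":-1.15,"tz":0.56,"rz":0.2},
  {"tx":-4.06,"ty":-1.14,"tz":0.56,"rz":0.2},
  {"tx":-4.07,"ty":-1.12,"tz":0.56,"rz":0.2},
  {"tx":-4.07,"ty":-1.11,"tz":0.56,"rz":0.2},
  {"tx":-4.07,"ty":-1.09,"tz":0.56,"rz":0.2},
  {"tx":0,"ty":0,"tz":0},
], squeeze=60)

```text
invalid input
```

```bash
python3 - <<'E'
from h import *
s=r.sense(); print(s['eef_pos'],s['tcp_rot'],s['qvel'].round(2),s['clock'])
T=T_tool(); np.save('T3.npy',T)
c=cam('wrist'); p,d=r.grab_frame('wrist'); save('w3',p); np.save('d3.npy',d)
Z=dict(anchor_nominal=44,spring_rest=43.6,post_groove=53)
for q in Z:
    for o in r.place_of(q,'wrist')[:2]:
        a=o['location']; print(q,round(o['confidence'],2),np.round(a,1),atz(c,*a,Z[q]).round(1))
s=r.sense(); print(s['eef_pos'],s['tcp_rot'],s['clock'])
E
```

```text
[515.9647808  235.25780457 231.2026793 ] [-3.14109348e+00 -2.63162945e-04  1.81527043e+00] [ 0.02 -0.01  0.   -0.   -0.    0.  ] 3.1
post_groove 0.22 [233.2 321.1] [531.7 185.7  53. ]
[515.93159913 235.70370789 231.37636575] [ 3.14158615e+00 -7.46134099e-05  1.81628986e+00] 3.3
```

View pics/w3.png

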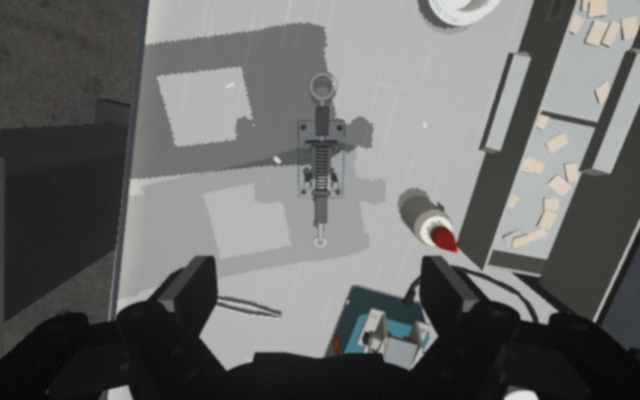

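All seven keys have to be in each row. The arm had not moved, so this is the same spring view, now settled: leg (241, 320), loop (86, 322).

Call:
move_arm([
  {"tx":-4.04,"ty":-1.22,"tz":0.56,"rx":0,"ry":0,"rz":0.2,"gripper":1},
  {"tx":-4.04,"ty":-1.21,"tz":0.56,"rx":0,"ry":0,"rz":0.2,"gripper":1},
  {"tx":-4.04,"ty":-1.2,"tz":0.56,"rx":0,"ry":0,"rz":0.2,"gripper":1},
  {"tx":-4.05,"ty":-1.19,"tz":0.56,"rx":0,"ry":0,"rz":0.2,"gripper":1},
  {"tx":-4.05,"ty":-1.18,"tz":0.56,"rx":0,"ry":0,"rz":0.2,"gripper":1},
  {"tx":-4.06,"ty":-1.16,"tz":0.56,"rx":0,"ry":0,"rz":0.2,"gripper":1},
  {"tx":-4.06,"ty":-1.15,"tz":0.56,"rx":0,"ry":0,"rz":0.2,"gripper":1},
  {"tx":-4.06,"ty":-1.14,"tz":0.56,"rx":0,"ry":0,"rz":0.2,"gripper":1},
  {"tx":-4.07,"ty":-1.12,"tz":0.56,"rx":0,"ry":0,"rz":0.2,"gripper":1},
  {"tx":-4.07,"ty":-1.11,"tz":0.56,"rx":0,"ry":0,"rz":0.2,"gripper":1},
  {"tx":-4.07,"ty":-1.09,"tz":0.56,"rx":0,"ry":0,"rz":0.2,"gripper":1},
  {"tx":0,"ty":0,"tz":0,"rx":0,"ry":0,"rz":0,"gripper":1},
], squeeze=60)

```text
clock: 4.5
eef_pos: [492.0, -232.1, 169.3]
tcp_rot: [-3.141, 0.001, 1.774]
contact_force: [-0.1, 0.1, 0.5]
opening: 0.998
```

```bash
python3 - <<'E'
from h import *
r.grab_frame('wrist')
T=T_tool(); np.save('T3.npy',T)
c=cam('wrist',T); p,d=r.grab_frame('wrist'); save('w4',p); cv2.imwrite('w4raw.png',p); np.save('d3.npy',d)
Z=dict(anchor_nominal=44,spring_rest=43.6,post_groove=53)
for q in Z:
    for o in r.place_of(q,'wrist')[:1]:
        a=o['location']; print(q,round(o['confidence'],2),np.round(a,1),atz(c,*a,Z[q]).round(1))
print(T.round(3))
a=p[150:260,250:390]; a=cv2.resize(a,None,fx=5,fy=5,interpolation=cv2.INTER_CUBIC); b=cv2.resize(p[0:150,200:440],None,fx=2.9,fy=2.9)
cv2.imwrite('pics/w4c.png',a[:,:,::-1])
plan([520,235,200],104,12)
E
```

```text
anchor_nominal 0.75 [264.5 320.5] [ 506.6 -289.6   44. ]
spring_rest 0.74 [172.7 323.6] [ 492.8 -210.7   43.6]
post_groove 0.8 [ 37.8 320.6] [ 470.6 -115.9   53. ]
[[-2.02000e-01  9.79000e-01 -0.00000e+00  4.91926e+02]
 [ 9.79000e-01  2.02000e-01  0.00000e+00 -2.29993e+02]
 [ 0.00000e+00 -0.00000e+00 -1.00000e+00  1.69370e+02]
 [ 0.00000e+00  0.00000e+00  0.00000e+00  1.00000e+00]]
{"tx":3.72,"ty":1.02,"tz":-0.25,"rx":0.00,"ry":-0.00,"rz":-0.18},
{"tx":3.72,"ty":1.03,"tz":-0.25,"rx":0.00,"ry":-0.00,"rz":-0.18},
{"tx":3.72,"ty":1.04,"tz":-0.25,"rx":0.00,"ry":-0.00,"rz":-0.18},
{"tx":3.71,"ty":1.05,"tz":-0.25,"rx":0.00,"ry":-0.00,"rz":-0.18},
{"tx":3.71,"ty":1.06,"tz":-0.25,"rx":0.00,"ry":-0.00,"rz":-0.18},
{"tx":3.71,"ty":1.07,"tz":-0.25,"rx":0.00,"ry":-0.00,"rz":-0.18},
{"tx":3.70,"ty":1.09,"tz":-0.25,"rx":0.00,"ry":-0.00,"rz":-0.18},
{"tx":3.70,"ty":1.10,"tz":-0.25,"rx":0.00,"ry":-0.00,"rz":-0.18},
{"tx":3.70,"ty":1.11,"tz":-0.25,"rx":0.00,"ry":-0.00,"rz":-0.18},
{"tx":3.69,"ty":1.12,"tz":-0.25,"rx":0.00,"ry":-0.00,"rz":-0.18},
{"tx":3.69,"ty":1.13,"tz":-0.25,"rx":0.00,"ry":-0.00,"rz":-0.18},
{"tx":3.69,"ty":1.14,"tz":-0.25,"rx":0.00,"ry":-0.00,"rz":-0.18},
```

View pics/w4.png

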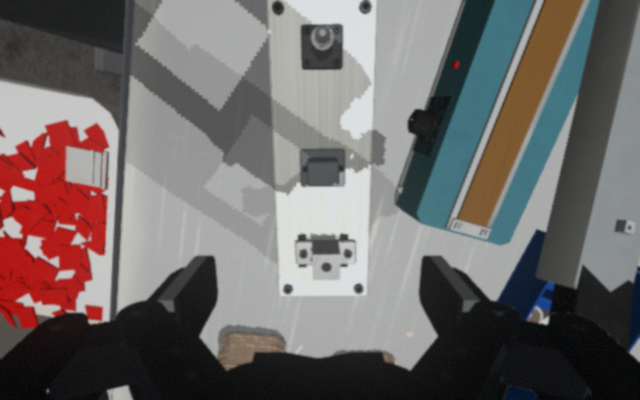

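View pics/w4c.png

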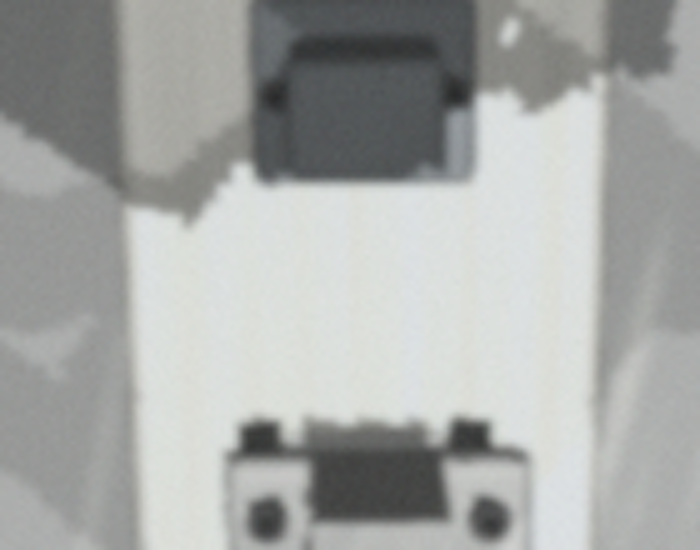

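The picture shows the anchor block with its hole at about (267, 326), the rest at (168, 322) and the post head at about (38, 322). The crop missed the hole, so I'll locate the hole, the post and the plate line numerically.

```bash
python3 - <<'E'
from h import *
T=np.load('T3.npy'); c=cam('wrist',T); p=cv2.imread('w4raw.png'); g=cv2.cvtColor(p,cv2.COLOR_BGR2GRAY).astype(float); d=np.load('d3.npy')
print(g[256:278,312:342].astype(int))
sub=g[258:276,318:335]; w=np.clip(110-sub,0,None); rr,cc=np.mgrid[258:276,318:335]; h=(( rr*w).sum()/w.sum(),(cc*w).sum()/w.sum())
print('hole',h,atz(c,*h,44).round(1), 'block depth z',[atd(c,a,b,d[a,b]).round(1) for a,b in [(258,320),(258,332),(272,318),(272,334)]])
# plate edges at z=8
L=[];R_=[]
for row in range(100,250,15):
    a=g[row]; gr=np.diff(cv2.GaussianBlur(a[None],(1,1),0)[0]); 
    l=268+np.argmax(gr[262:290])-6; rgt=355+np.argmin(gr[355:385]); L.append(atz(c,row,l+.5,8)[:2]); R_.append(atz(c,row,rgt+.5,8)[:2])
print(np.round(L,1).tolist(),np.round(R_,1).tolist())
# post: depth cloud
cl=np.array([atd(c,a,b,d[a,b]) for a in range(15,75) for b in range(295,350) if d[a,b]>0])
for z0,z1 in [(56,60),(60,66)]:
    k=cl[(cl[:,2]>z0)&(cl[:,2]<z1)]; print(len(k),k.mean(0) if len(k) else '',k.min(0) if len(k) else '',k.max(0) if len(k) else '')
E
```

```text
[[167 176 181 181 179 179 176 178 177 182 184 186 184 186 182 183 183 185
  184 186 185 185 186 187 185 186 184 185 186 188]
 [161 174 181 181 179 179 180 177 182 185 185 187 186 185 186 184 183 186
  185 186 185 188 185 187 185 187 185 186 186 185]
 [154 174 180 179 179 178 179 181 181 185 187 186 186 185 184 184 185 184
  189 187 187 188 185 187 185 186 186 189 187 184]
 [149 174 178 181 177 179 180 182 184 186 186 183 183 183 184 183 183 185
  185 188 187 188 185 185 185 185 187 189 185 184]
 [154 173 178 177 177 178 182 183 186 184 184 183 183 181 182 182 183 185
  186 187 185 186 184 185 187 185 186 188 187 183]
 [162 173 177 178 177 181 184 184 187 183 181 178 175 169 169 173 178 183
  187 185 187 185 185 184 186 187 189 186 187 185]
 [175 178 176 178 178 183 182 185 183 180 174 162 151 141 137 146 157 167
  177 183 184 185 183 185 188 186 186 184 181 178]
 [177 177 178 178 181 184 183 184 180 172 157 133 111  99  96 102 117 137
  159 175 182 185 184 187 187 183 184 178 169 155]
 [177 178 176 181 183 183 182 185 176 161 130 101  82  71  71  76  84 105
  135 161 179 183 186 186 
[... 1802 characters left out ...]
.9, -281. ,   45.5]), array([ 505.8, -296.2,   45.6]), array([ 519.5, -293.8,   44.8])]
[[437.7, -163.8], [439.8, -176.1], [441.9, -188.7], [445.0, -201.4], [448.1, -214.4], [451.3, -227.7], [467.2, -238.7], [457.0, -255.5], [460.4, -269.7], [462.9, -284.6]] [[522.9, -146.3], [525.9, -158.4], [528.1, -171.0], [531.3, -183.7], [534.5, -196.7], [536.9, -210.1], [539.4, -223.9], [542.8, -237.8], [545.4, -252.3], [548.1, -267.1]]
31 [ 472.39216839 -115.28037672   59.4423668 ] [ 466.64943403 -119.68190857   58.03385773] [ 476.20774924 -108.95895073   59.97731407]
173 [ 471.22398796 -114.85970691   62.38348295] [ 466.3955299  -119.69522573   60.01997804] [ 475.56957225 -109.55432955   65.88169119]
```

```bash
python3 - <<'E'
from h import *
T=np.eye(4); T[:3,:3]=Ro.from_euler('xyz',[np.pi,0,1.8163]).as_matrix(); T[:3,3]=[515.93,235.7,231.38]
c=cam('wrist',T); p=cv2.imread('pics/w3.png')
cl=cv2.cvtColor(p,cv2.COLOR_BGR2GRAY)
A=atz(c,241,320,54); B=atz(c,86,322,53); 
print(A,B,np.linalg.norm(B-A),np.degrees(np.arctan2(B[1]-A[1],B[0]-A[0])))
# axis: grip-block dark columns
for row in (112,125,205,215):
    a=cl[row,300:345]; k=np.nonzero(a<85)[0]+300; print(row,k.min() if len(k) else 0,k.max() if len(k) else 0, atz(c,row,k.mean(),58)[:2].round(1) if len(k) else '')
u=(B-A)/np.linalg.norm(B-A); h=A+38*u; print('hook',h, 'from loop',B-114*u)
yaw=np.degrees(np.arctan2(u[1],u[0])); m=(h+B-114*u)/2
plan([m[0],m[1],100],yaw,11)
E
```

```text
[532.76704859 178.04720678  54.        ] [498.27215556 322.37850988  53.        ] 148.39953739579246 103.44143741458323
112 316 328 [503.8 300.5]
125 302 340 [506.3 289.3]
205 0 0 
215 0 0 
hook [523.93409697 215.00547238  53.74393451] from loop [524.77101044 211.50371309  53.76819646]
{"tx":3.86,"ty":1.11,"tz":0.64,"rx":0.00,"ry":-0.00,"rz":-0.15},
{"tx":3.86,"ty":1.12,"tz":0.64,"rx":0.00,"ry":-0.00,"rz":-0.15},
{"tx":3.85,"ty":1.13,"tz":0.64,"rx":0.00,"ry":-0.00,"rz":-0.15},
{"tx":3.85,"ty":1.14,"tz":0.64,"rx":0.00,"ry":-0.00,"rz":-0.15},
{"tx":3.85,"ty":1.15,"tz":0.64,"rx":0.00,"ry":-0.00,"rz":-0.15},
{"tx":3.85,"ty":1.16,"tz":0.64,"rx":0.00,"ry":-0.00,"rz":-0.15},
{"tx":3.84,"ty":1.16,"tz":0.64,"rx":0.00,"ry":-0.00,"rz":-0.15},
{"tx":3.84,"ty":1.17,"tz":0.64,"rx":0.00,"ry":-0.00,"rz":-0.15},
{"tx":3.84,"ty":1.18,"tz":0.64,"rx":0.00,"ry":-0.00,"rz":-0.15},
{"tx":3.83,"ty":1.19,"tz":0.64,"rx":0.00,"ry":-0.00,"rz":-0.15},
{"tx":3.83,"ty":1.20,"tz":0.63,"rx":0.00,"ry":-0.00,"rz":-0.15},
```

Call:
move_arm([
  {"tx":3.86,"ty":1.11,"tz":-0.6,"rx":0,"ry":0,"rz":-0.15,"gripper":0.2},
  {"tx":3.86,"ty":1.12,"tz":-0.6,"rx":0,"ry":0,"rz":-0.15,"gripper":0.2},
  {"tx":3.85,"ty":1.13,"tz":-0.6,"rx":0,"ry":0,"rz":-0.15,"gripper":0.2},
  {"tx":3.85,"ty":1.14,"tz":-0.6,"rx":0,"ry":0,"rz":-0.15,"gripper":0.2},
  {"tx":3.85,"ty":1.15,"tz":-0.6,"rx":0,"ry":0,"rz":-0.15,"gripper":0.2},
  {"tx":3.85,"ty":1.16,"tz":-0.6,"rx":0,"ry":0,"rz":-0.15,"gripper":0.2},
  {"tx":3.84,"ty":1.16,"tz":-0.6,"rx":0,"ry":0,"rz":-0.15,"gripper":0.2},
  {"tx":3.84,"ty":1.17,"tz":0,"rx":0,"ry":0,"rz":-0.15,"gripper":0.2},
  {"tx":3.84,"ty":1.18,"tz":0,"rx":0,"ry":0,"rz":-0.15,"gripper":0.2},
  {"tx":3.83,"ty":1.19,"tz":0,"rx":0,"ry":0,"rz":-0.15,"gripper":0.2},
  {"tx":3.83,"ty":1.2,"tz":2.0,"rx":0,"ry":0,"rz":-0.15,"gripper":0.2},
  {"tx":0,"ty":0,"tz":3,"rx":0,"ry":0,"rz":0,"gripper":0.2},
], squeeze=60)

```text
clock: 5.95
eef_pos: [525.7, 218.2, 163.2]
tcp_rot: [3.136, -0.002, 1.81]
contact_force: [1.2, -1.0, 0.3]
opening: 0.602
```

```bash
python3 - <<'E'
from h import *
r.grab_frame('wrist'); s=r.sense(); print(s['eef_pos'],np.degrees(s['tcp_rot']),s['opening'],s['clock'])
T=T_tool(s)
c=cam('wrist',T); p,d=r.grab_frame('wrist'); save('w5',p)
Z=dict(hook_grip=50,cage_center=50,loop_grip=50,loop_center=50,leg_tip=15)
for q in Z:
    for o in r.place_of(q,'wrist')[:1]:
        a=o['location']; print(q,round(o['confidence'],2),np.round(a,1),atz(c,*a,Z[q]).round(1))
E
```

```text
[521.96127333 214.80646042 157.26779945] [-1.79802734e+02  8.57156422e-03  1.03707601e+02] 0.6006828660439206 6.0
hook_grip 0.91 [209.3 323.5] [527.5 209.4  50. ]
cage_center 0.67 [153.6 321.6] [515.9 250.5  50. ]
loop_grip 0.77 [ 95.3 322.3] [506.6 290.4  50. ]
loop_center 0.76 [ 49.6 321.8] [499.1 319.2  50. ]
leg_tip 0.96 [235.6 320.6] [533.8 175.3  15. ]
```

View pics/w5.png

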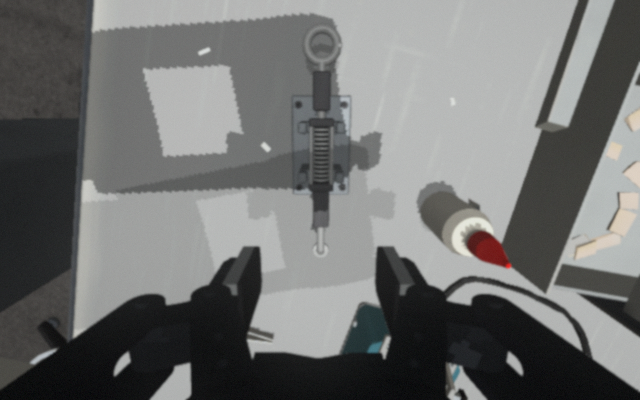

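The view shows the hook block at (209, 322) and the loop at (45, 321), with the bottle clear of the right finger. I'll descend over the hook block.

```bash
python3 - <<'E'
from h import *
s=r.sense(); print(s['eef_pos'],np.degrees(s['tcp_rot']),s['qvel'].round(3))
plan([526.2,209.8,33],104,6)
E
```

```text
[525.34716003 211.82974472 163.27560599] [ 1.79879483e+02 -1.36482394e-02  1.03380740e+02] [-0.006 -0.002  0.     0.001 -0.004 -0.002]
{"tx":-0.04,"ty":0.00,"tz":2.17,"rx":0.02,"ry":-0.00,"rz":-0.10},
{"tx":-0.04,"ty":0.00,"tz":2.17,"rx":0.02,"ry":-0.00,"rz":-0.10},
{"tx":-0.04,"ty":0.00,"tz":2.17,"rx":0.02,"ry":-0.00,"rz":-0.10},
{"tx":-0.04,"ty":0.00,"tz":2.17,"rx":0.02,"ry":-0.00,"rz":-0.10},
{"tx":-0.04,"ty":0.00,"tz":2.17,"rx":0.02,"ry":-0.00,"rz":-0.10},
{"tx":-0.04,"ty":0.00,"tz":2.17,"rx":0.02,"ry":-0.00,"rz":-0.10},
```

```bash
python3 - <<'E'
from h import *
T=T_tool(); print(T[:3,3])
c=cam('wrist',T); p,d=r.grab_frame('wrist'); cv2.imwrite('w6raw.png',p)
Z=dict(hook_grip=50,loop_center=50,leg_tip=15,loop_grip=50)
for q in Z:
    for o in r.place_of(q,'wrist')[:1]:
        a=o['location']; print(q,round(o['confidence'],2),np.round(a,1),atz(c,*a,Z[q]).round(1))
print(r.sense()['eef_pos'])
g=cv2.cvtColor(p,cv2.COLOR_BGR2GRAY)
print(g[185:262:3,308:336])
E
```

```text
[525.34716003 211.82974472 163.27560599]
hook_grip 0.56 [200.1 318.6] [526.5 211.3  50. ]
loop_center 0.65 [ 43.2 315.3] [498.1 320.5  50. ]
leg_tip 0.64 [229.4 316.7] [533.4 175.4  15. ]
loop_grip 0.97 [ 86.1 317.8] [506.4 293.3  50. ]
[525.00567662 211.63685516 162.36932324]
[[ 69  51  46  47  46  47  45  47  47  46  45  44  47  46  49  59  88 116
  135 146 155 161 161 163 163 161 162 155]
 [ 77  56  55  55  55  56  57  57  59  54  56  55  55  54  57  68  89 120
  137 142 143 145 145 141 142 142 144 145]
 [ 78  58  56  57  55  59  57  58  55  56  53  56  58  55  58  68 102 137
  155 160 162 163 160 163 161 159 160 161]
 [104  72  59  58  53  55  53  57  54  54  54  56  54  56  57  70 101 139
  157 163 164 163 162 163 162 163 161 162]
 [124  85  57  57  57  58  59  59  58  55  55  55  59  58  56  70 102 140
  155 163 165 162 164 165 162 162 164 163]
 [129  91  64  57  55  57  58  57  57  57  55  55  56  56  57  71 101 140
  157 164 165 163 165 164 163 164 164 162]
 [130  93  66  55  57  57  55  58  56  56  57  56  55  57  56  70 104 139
  160 164 164 164 163 162 160 161 163 162]
 [1
[... 1520 characters left out ...]
165 173 183 191 186 162 144 139 143 142 141 147 170 189 193 184 173 166
  163 161 164 162 163 163 162 163 163 163]
 [162 164 167 173 179 188 187 187 183 186 186 188 187 180 173 167 163 162
  164 162 163 163 163 162 162 165 165 161]
 [164 165 162 165 164 165 164 165 168 166 165 164 164 162 165 165 162 163
  163 163 161 163 164 164 163 164 164 163]
 [163 162 163 165 162 162 165 163 161 162 162 164 162 166 162 164 164 162
  164 162 162 162 162 164 162 163 164 160]
 [163 165 161 162 163 163 163 164 163 163 163 160 160 164 163 164 162 164
  162 164 162 163 162 162 163 163 164 163]
 [165 160 161 164 163 160 163 164 161 160 163 163 163 161 165 166 164 162
  166 163 163 164 161 164 162 163 162 163]]
```

Call:
move_arm([
  {"tx":-0.02,"ty":0.01,"tz":2.4,"rx":0,"ry":0,"rz":-0.07,"gripper":0.2},
  {"tx":-0.02,"ty":0.01,"tz":2.4,"rx":0,"ry":0,"rz":-0.07,"gripper":0.2},
  {"tx":-0.02,"ty":0.01,"tz":2.4,"rx":0,"ry":0,"rz":-0.07,"gripper":0.2},
  {"tx":-0.02,"ty":0.01,"tz":2.4,"rx":0,"ry":0,"rz":-0.07,"gripper":0.2},
  {"tx":-0.02,"ty":0.01,"tz":2.0,"rx":0,"ry":0,"rz":-0.07,"gripper":0.2},
  {"tx":0,"ty":0,"tz":1.0,"rx":0,"ry":0,"rz":0,"gripper":0.2},
  {"tx":0,"ty":0,"tz":0.4,"rx":0,"ry":0,"rz":0,"gripper":0.2},
  {"tx":0,"ty":0,"tz":0,"rx":0,"ry":0,"rz":0,"gripper":-1},
  {"tx":0,"ty":0,"tz":0,"rx":0,"ry":0,"rz":0,"gripper":-1},
  {"tx":0,"ty":0,"tz":0,"rx":0,"ry":0,"rz":0,"gripper":-1},
  {"tx":0,"ty":0,"tz":0,"rx":0,"ry":0,"rz":0,"gripper":-1},
  {"tx":0,"ty":0,"tz":0,"rx":0,"ry":0,"rz":0,"gripper":-1},
], squeeze=60)

```text
clock: 7.75
eef_pos: [526.0, 211.4, 32.7]
tcp_rot: [3.14, -0.0, 1.811]
contact_force: [-1.4, -0.3, 6.2]
opening: 0.129
```

Call:
move_arm([
  {"tx":0,"ty":0,"tz":-0.5,"rx":0,"ry":0,"rz":0,"gripper":-1},
  {"tx":0,"ty":0,"tz":-1,"rx":0,"ry":0,"rz":0,"gripper":-1},
  {"tx":0,"ty":0,"tz":-2,"rx":0,"ry":0,"rz":0,"gripper":-1},
  {"tx":0,"ty":0,"tz":-3,"rx":0,"ry":0,"rz":0,"gripper":-1},
  {"tx":0,"ty":0,"tz":-4,"rx":0,"ry":0,"rz":0,"gripper":-1},
  {"tx":0,"ty":0,"tz":-4,"rx":0,"ry":0,"rz":0,"gripper":-1},
  {"tx":0,"ty":0,"tz":-2.5,"rx":0,"ry":0,"rz":0,"gripper":-1},
  {"tx":0,"ty":0,"tz":-1.2,"rx":0,"ry":0,"rz":0,"gripper":-1},
  {"tx":0,"ty":0,"tz":0,"rx":0,"ry":0,"rz":0,"gripper":-1},
], squeeze=60)

```text
clock: 8.65
eef_pos: [526.1, 211.4, 215.4]
tcp_rot: [3.139, -0.0, 1.811]
contact_force: [-0.4, -0.2, -1.6]
opening: 0.13
```

```bash
python3 - <<'E'
from h import *
r.grab_frame('wrist'); s=r.sense();T=T_tool(s); print(T[:3,3],np.degrees(s['tcp_rot']),s['opening'],s['contact_force'],s['wrist_torque'])
c=cam('wrist',T); p,d=r.grab_frame('wrist'); cv2.imwrite('w7raw.png',p); np.save('d7.npy',d); save('w7',p)
for q in ['hook_grip','loop_center','leg_tip','loop_grip']:
    z=T[2,3]+18
    for o in r.place_of(q,'wrist')[:1]:
        a=o['location']; X=atz(c,*a,z-(35 if q=='leg_tip' else 0)); print(q,round(o['confidence'],2),np.round(a,1),X.round(1),(np.linalg.inv(T)@np.r_[X,1])[:3].round(1))
plan([503.1,-253.7,180],103,11)
E
```

```text
[525.23904938 211.04931185 213.69945282] [ 1.79973134e+02 -2.55727503e-03  1.03761019e+02] 0.12559606056335426 [-0.13500778  0.69511907 -2.57131344] [-0.09404894 -0.04539578 -0.01952898]
hook_grip 0.69 [277.8 318. ] [525.3 211.5 231.7] [  0.4   0.2 -18. ]
loop_grip 0.94 [ 57.7 318.3] [505.7 292.4 231.7] [ 83.6   0.3 -18. ]
{"tx":-4.05,"ty":-1.19,"tz":0.30,"rx":-0.01,"ry":0.00,"rz":0.07},
{"tx":-4.06,"ty":-1.19,"tz":0.30,"rx":-0.01,"ry":0.00,"rz":0.07},
{"tx":-4.06,"ty":-1.18,"tz":0.30,"rx":-0.01,"ry":0.00,"rz":0.07},
{"tx":-4.06,"ty":-1.18,"tz":0.30,"rx":-0.01,"ry":0.00,"rz":0.07},
{"tx":-4.06,"ty":-1.17,"tz":0.29,"rx":-0.01,"ry":0.00,"rz":0.07},
{"tx":-4.06,"ty":-1.17,"tz":0.29,"rx":-0.01,"ry":0.00,"rz":0.07},
{"tx":-4.06,"ty":-1.16,"tz":0.29,"rx":-0.01,"ry":0.00,"rz":0.07},
{"tx":-4.06,"ty":-1.16,"tz":0.29,"rx":-0.01,"ry":0.00,"rz":0.07},
{"tx":-4.07,"ty":-1.15,"tz":0.29,"rx":-0.01,"ry":0.00,"rz":0.07},
{"tx":-4.07,"ty":-1.15,"tz":0.29,"rx":-0.01,"ry":0.00,"rz":0.07},
{"tx":-4.07,"ty":-1.15,"tz":0.29,"rx":-0.01,"ry":0.00,"rz":0.07},
```

View pics/w7.png

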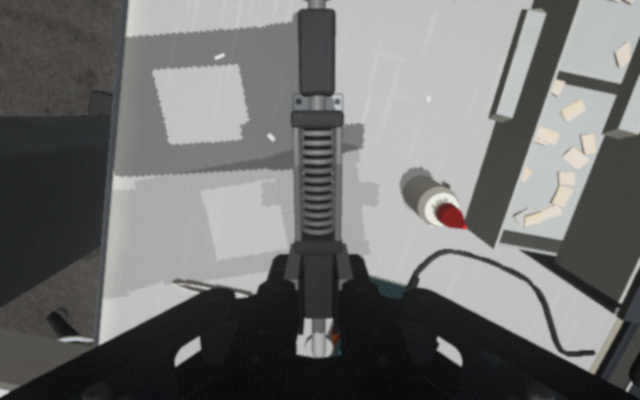

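The spring is held straight and centred: hook at tool x +0.4, loop grip at 83.6. I'll carry it over to the anchor.

Call:
move_arm([
  {"tx":-2.05,"ty":-0.6,"tz":0,"rx":0,"ry":0,"rz":0.07,"gripper":-1},
  {"tx":-4.2,"ty":-1.25,"tz":0,"rx":0,"ry":0,"rz":0.07,"gripper":-1},
  {"tx":-4.6,"ty":-1.34,"tz":0,"rx":0,"ry":0,"rz":0.07,"gripper":-1},
  {"tx":-4.6,"ty":-1.34,"tz":0,"rx":0,"ry":0,"rz":0.07,"gripper":-1},
  {"tx":-4.6,"ty":-1.33,"tz":0,"rx":0,"ry":0,"rz":0.07,"gripper":-1},
  {"tx":-4.6,"ty":-1.33,"tz":0,"rx":0,"ry":0,"rz":0.07,"gripper":-1},
  {"tx":-4.6,"ty":-1.32,"tz":0,"rx":0,"ry":0,"rz":0.07,"gripper":-1},
  {"tx":-4.6,"ty":-1.32,"tz":0.5,"rx":0,"ry":0,"rz":0.07,"gripper":-1},
  {"tx":-4.6,"ty":-1.3,"tz":1,"rx":0,"ry":0,"rz":0.07,"gripper":-1},
  {"tx":-4.2,"ty":-1.2,"tz":1.5,"rx":0,"ry":0,"rz":0.07,"gripper":-1},
  {"tx":-2,"ty":-0.52,"tz":2,"rx":0,"ry":0,"rz":0.07,"gripper":-1},
  {"tx":0,"ty":0,"tz":2,"rx":0,"ry":0,"rz":0,"gripper":-1},
], squeeze=60)

```text
clock: 10.15
eef_pos: [503.6, -256.1, 142.3]
tcp_rot: [-3.141, 0.001, 1.794]
contact_force: [0.5, -0.6, -1.9]
opening: 0.126
```

```bash
python3 - <<'E'
from h import *
r.grab_frame('wrist');r.grab_frame('wrist');r.grab_frame('wrist'); s=r.sense();T=T_tool(s); print(T[:3,3],np.degrees(s['tcp_rot']),s['opening'],s['contact_force'],s['clock'])
plan([503.1,-253.7,76],103,6)
E
```

```text
[ 502.56772282 -252.60675178  141.91652033] [-1.79818329e+02 -1.59242516e-01  1.02949800e+02] 0.1283930290738612 [-0.20272739  0.00363823 -1.6843321 ] 10.3
{"tx":-0.02,"ty":0.01,"tz":1.10,"rx":-0.03,"ry":-0.03,"rz":-0.01},
{"tx":-0.02,"ty":0.01,"tz":1.10,"rx":-0.03,"ry":-0.03,"rz":-0.01},
{"tx":-0.02,"ty":0.01,"tz":1.10,"rx":-0.03,"ry":-0.03,"rz":-0.01},
{"tx":-0.02,"ty":0.01,"tz":1.10,"rx":-0.03,"ry":-0.03,"rz":-0.01},
{"tx":-0.02,"ty":0.01,"tz":1.10,"rx":-0.03,"ry":-0.03,"rz":-0.01},
{"tx":-0.02,"ty":0.01,"tz":1.10,"rx":-0.03,"ry":-0.03,"rz":-0.01},
```

Call:
move_arm([
  {"tx":-0.02,"ty":0.02,"tz":2.5,"rx":0,"ry":0,"rz":0,"gripper":-1},
  {"tx":-0.04,"ty":0.02,"tz":2.5,"rx":0,"ry":0,"rz":0,"gripper":-1},
  {"tx":-0.04,"ty":0.02,"tz":1.7,"rx":0,"ry":0,"rz":0,"gripper":-1},
  {"tx":0,"ty":0,"tz":0.7,"rx":0,"ry":0,"rz":0,"gripper":-1},
  {"tx":0,"ty":0,"tz":0.2,"rx":0,"ry":0,"rz":0,"gripper":-1},
  {"tx":0,"ty":0,"tz":0.1,"rx":0,"ry":0,"rz":0,"gripper":-1},
  {"tx":0,"ty":0,"tz":0.1,"rx":0,"ry":0,"rz":0,"gripper":-1},
  {"tx":0,"ty":0,"tz":0.1,"rx":0,"ry":0,"rz":0,"gripper":-1},
  {"tx":0,"ty":0,"tz":0.1,"rx":0,"ry":0,"rz":0,"gripper":-1},
  {"tx":0,"ty":0,"tz":0,"rx":0,"ry":0,"rz":0,"gripper":-1},
], squeeze=60)

```text
clock: 11.3
eef_pos: [504.8, -253.9, 63.8]
tcp_rot: [3.141, 0.0, 1.797]
contact_force: [-0.2, 0.3, -1.2]
opening: 0.13
```

Call:
move_arm([
  {"tx":0,"ty":0,"tz":0.1,"rx":0,"ry":0,"rz":0,"gripper":-1},
  {"tx":0,"ty":0,"tz":0.1,"rx":0,"ry":0,"rz":0,"gripper":-1},
  {"tx":0,"ty":0,"tz":0.1,"rx":0,"ry":0,"rz":0,"gripper":-1},
  {"tx":0,"ty":0,"tz":0.1,"rx":0,"ry":0,"rz":0,"gripper":-1},
  {"tx":0,"ty":0,"tz":0,"rx":0,"ry":0,"rz":0,"gripper":-1},
], squeeze=60)

```text
clock: 11.8
eef_pos: [504.2, -253.7, 59.3]
tcp_rot: [-3.141, -0.001, 1.797]
contact_force: [-1.7, -0.3, -2.7]
opening: 0.132
```

```bash
python3 - <<'E'
from h import *
P=[]
for i in range(4):
    s=r.sense(); P.append(np.r_[s['eef_pos'],s['contact_force'],s['wrist_torque']*10]); 
    r.grab_frame('wrist')
print(np.round(P,1),s['clock'])
E
```

```text
[[ 5.042e+02 -2.537e+02  5.930e+01 -1.700e+00 -3.000e-01 -2.700e+00
  -1.000e-01  1.900e+00 -6.000e-01]
 [ 5.042e+02 -2.537e+02  5.930e+01 -1.000e+00 -3.000e-01 -3.100e+00
   2.000e-01  2.500e+00 -3.000e-01]
 [ 5.042e+02 -2.537e+02  5.930e+01 -1.700e+00 -2.000e-01 -2.900e+00
   1.000e+00  3.400e+00 -6.000e-01]
 [ 5.043e+02 -2.537e+02  5.930e+01 -1.500e+00 -2.000e-01 -2.800e+00
   3.000e-01  2.400e+00 -4.000e-01]] 11.95
```

The leg tip is below the block top with no vertical reaction and a slight -x side force, so it is in the hole. I'll ease 1 mm toward -x and go on down.

Call:
move_arm([
  {"tx":0,"ty":-0.1,"tz":0.1,"rx":0,"ry":0,"rz":0,"gripper":-1},
  {"tx":0,"ty":0,"tz":0.15,"rx":0,"ry":0,"rz":0,"gripper":-1},
  {"tx":0,"ty":0,"tz":0.15,"rx":0,"ry":0,"rz":0,"gripper":-1},
  {"tx":0,"ty":0,"tz":0.15,"rx":0,"ry":0,"rz":0,"gripper":-1},
  {"tx":0,"ty":0,"tz":0.15,"rx":0,"ry":0,"rz":0,"gripper":-1},
  {"tx":0,"ty":0,"tz":0,"rx":0,"ry":0,"rz":0,"gripper":-1},
  {"tx":0,"ty":0,"tz":0,"rx":0,"ry":0,"rz":0,"gripper":-1},
], squeeze=60)

```text
clock: 12.7
eef_pos: [503.8, -254.1, 52.6]
tcp_rot: [3.142, 0.0, 1.798]
contact_force: [-0.7, 0.6, -1.6]
opening: 0.131
```

Call:
move_arm([
  {"tx":0,"ty":0,"tz":0.3,"rx":0,"ry":0,"rz":0,"gripper":-1},
  {"tx":0,"ty":0,"tz":0.3,"rx":0,"ry":0,"rz":0,"gripper":-1},
  {"tx":0,"ty":0,"tz":0.3,"rx":0,"ry":0,"rz":0,"gripper":-1},
  {"tx":0,"ty":0,"tz":0.3,"rx":0,"ry":0,"rz":0,"gripper":-1},
  {"tx":0,"ty":0,"tz":0.2,"rx":0,"ry":0,"rz":0,"gripper":-1},
  {"tx":0,"ty":0,"tz":0.1,"rx":0,"ry":0,"rz":0,"gripper":-1},
  {"tx":0,"ty":0,"tz":0.1,"rx":0,"ry":0,"rz":0,"gripper":-1},
  {"tx":0,"ty":0,"tz":0,"rx":0,"ry":0,"rz":0,"gripper":-1},
  {"tx":0,"ty":0,"tz":0,"rx":0,"ry":0,"rz":0,"gripper":-1},
], squeeze=60)

```text
clock: 13.6
eef_pos: [503.8, -254.1, 36.7]
tcp_rot: [3.142, 0.0, 1.797]
contact_force: [-0.8, -1.2, -1.6]
opening: 0.126
```

Call:
move_arm([
  {"tx":0,"ty":0,"tz":0.05,"rx":0,"ry":0,"rz":0,"gripper":-1},
  {"tx":0,"ty":0,"tz":0.05,"rx":0,"ry":0,"rz":0,"gripper":-1},
  {"tx":0,"ty":0,"tz":0,"rx":0,"ry":0,"rz":0,"gripper":0.1},
  {"tx":0,"ty":0,"tz":0,"rx":0,"ry":0,"rz":0,"gripper":0.1},
  {"tx":0,"ty":0,"tz":0,"rx":0,"ry":0,"rz":0,"gripper":0.1},
  {"tx":0,"ty":0,"tz":-1.5,"rx":0,"ry":0,"rz":0,"gripper":0.1},
  {"tx":0,"ty":0,"tz":-3.0,"rx":0,"ry":0,"rz":0,"gripper":0.1},
  {"tx":0,"ty":0,"tz":-2.5,"rx":0,"ry":0,"rz":0,"gripper":0.1},
  {"tx":3.0,"ty":0,"tz":0,"rx":0,"ry":0,"rz":0,"gripper":0.1},
  {"tx":3.4,"ty":0,"tz":0,"rx":0,"ry":0,"rz":0,"gripper":0.1},
  {"tx":2.0,"ty":0,"tz":0,"rx":0,"ry":0,"rz":0,"gripper":0.1},
  {"tx":0,"ty":0,"tz":0,"rx":0,"ry":0,"rz":0,"gripper":0.1},
], squeeze=60)

```text
clock: 14.8
eef_pos: [484.2, -170.4, 106.7]
tcp_rot: [-3.142, -0.0, 1.799]
contact_force: [0.3, -0.3, 0.7]
opening: 0.553
```

```bash
python3 - <<'E'
from h import *
for _ in range(3): r.grab_frame('wrist')
s=r.sense();T=T_tool(s); print(T[:3,3],np.degrees(s['tcp_rot']),s['opening'],s['contact_force'],s['clock'])
c=cam('wrist',T); p,d=r.grab_frame('wrist'); cv2.imwrite('w8raw.png',p); np.save('d8.npy',d); np.save('T8.npy',T); save('w8',p)
for q,z in dict(loop_center=53,loop_grip=53,cage_center=53,post_groove=53,hook_grip=53).items():
    for o in r.place_of(q,'wrist')[:1]:
        a=o['location']; X=atz(c,*a,z); print(q,round(o['confidence'],2),np.round(a,1),X.round(1),(np.linalg.inv(T)@np.r_[X,1])[:3].round(1))
E
```

```text
[ 485.71267919 -172.96137867  106.52489421] [1.79923153e+02 6.34911149e-02 1.03008659e+02] 0.550597534066501 [ 0.39702347 -0.05245575 -0.24468422] 14.95
loop_center 0.77 [176.9 315.9] [ 478.4 -145.2   53. ] [28.8 -1.  53.5]
loop_grip 0.83 [225.4 317.5] [ 486.  -174.3   53. ] [-1.4 -0.1 53.5]
cage_center 0.93 [285.6 313.9] [ 493.  -214.7   53. ] [-42.3  -2.4  53.6]
post_groove 0.93 [122.  316.3] [ 471.6 -114.5   53. ] [60.2 -0.7 53.5]
hook_grip 0.83 [336.4 318.5] [ 504.4 -251.1   53. ] [-80.3   0.6  53.6]
```

View pics/w8.png

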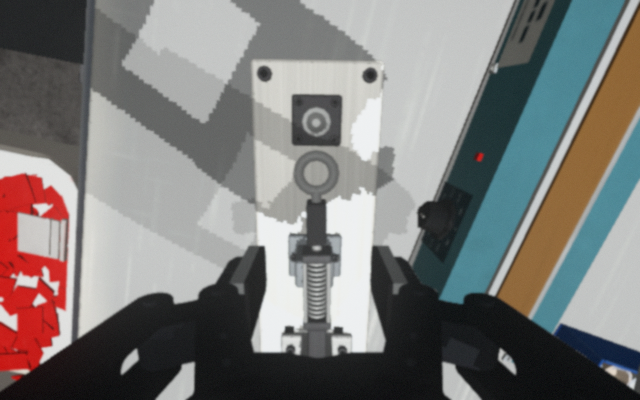

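The spring lies level in place, with the loop at (173, 316) and the post head at (122, 316), both on one line. I'll measure the gap with circle fits.

```bash
python3 - <<'E'
from h import *
T=np.load('T8.npy'); c=cam('wrist',T); g=cv2.cvtColor(cv2.imread('w8raw.png'),cv2.COLOR_BGR2GRAY); d=np.load('d8.npy'); Ti=np.linalg.inv(T)
o=(95,280); s=4
G=cv2.resize(g[o[0]:205,o[1]:355],None,fx=s,fy=s,interpolation=cv2.INTER_CUBIC)
for rmin,rmax,dp in [(5,12,60),(13,26,60)]:
    C=cv2.HoughCircles(cv2.GaussianBlur(G,(5,5),0),cv2.HOUGH_GRADIENT,1,60,param1=100,param2=25,minRadius=rmin*s,maxRadius=rmax*s)
    if C is None: continue
    for x,y,R in C[0][:4]:
        col,row=x/s+o[1]-.5+.5/s,y/s+o[0]-.5+.5/s
        print('r=%.1fpx at %.1f,%.1f'%(R/s,row,col),[(z,(Ti@np.r_[atz(c,row,col,z),1])[:2].round(1).tolist()) for z in (53,58,63.5)])
print((Ti@np.r_[471.0,-115,53,1])[:2])
E
```

```text
[59.84493609 -1.35978565]
```

```bash
python3 - <<'E'
from h import *
T=np.load('T8.npy'); c=cam('wrist',T); g=cv2.cvtColor(cv2.imread('w8raw.png'),cv2.COLOR_BGR2GRAY); Ti=np.linalg.inv(T)
np.set_printoptions(linewidth=250)
print(g[95:150,300:334:1][::2]); 
print(g[148:202:2,292:342:2])
for n,(r0,c0) in dict(px=(122,316)).items(): pass
E
```

```text
[[ 82  82  81  81  79  80  81  80  82  85  89  89  91  88  88  91  90  92  91  90  89  90  90  90  96  99 103 104 105 102 102 103 100 102]
 [ 68  74  76  78  77  77  78  78  78  78  79  76  74  74  76  75  77  77  77  75  76  76  76  75  72  75  72  76  73  75  76  73  71  69]
 [ 64  68  73  77  79  79  82  82  80  78  79  79  81  79  80  83  78  80  80  80  81  80  79  79  80  80  79  79  78  78  75  71  67  66]
 [ 56  60  69  72  77  78  80  80  78  80  81  79  84  82  80  80  83  79  78  80  79  79  80  77  80  81  79  80  80  75  70  67  62  57]
 [ 60  62  67  73  79  79  79  81  81  79  78  82  78  82  81  81  80  80  81  78  81  78  78  80  79  79  80  80  80  77  72  66  63  61]
 [ 67  72  77  78  82  80  79  78  79  78  79  80  82  79  83  82  83  82  80  79  79  80  80  78  80  79  81  77  78  82  77  70  65  65]
 [ 77  78  79  80  78  80  80  79  79  84  89  95 102 110 115 126 128 125 116 108 100  91  86  81  82  81  77  78  79  79  79  77  75  71]
 [ 78  77  81  78  81  80  82  95 114 137 147 158 161 168 167 169 170 170 166 163 159 153 144 133 115  94  81  79  79  81  78  
[... 4874 characters left out ...]
 105 113 117 116 114 115 111 108 111 114 117 121 119 108 104 119 143 151 156 156]
 [160 157 157 159 144 117 106 107 115 120 123 119 117 120 124 120 114 109 104 119 149 154 152 155 155]
 [162 157 160 160 157 153 132 106 104 107 108 112 116 113 106 106 108 112 133 151 156 154 153 155 156]
 [160 155 157 160 159 159 157 140 124 115 103 113 115 109 101 118 131 147 155 154 155 154 151 160 158]
 [160 154 157 163 160 160 160 160 159 144 107 114 114 107 108 145 159 158 158 156 157 156 163 204 201]
 [160 156 155 160 159 158 160 156 143 129 106 113 115 107 102 128 140 154 157 158 169 188 227 236 224]
 [160 156 159 161 160 159 159 135  75  64  93 110 113 108  89  62  74 131 162 178 226 234 239 240 237]]
```

```bash
python3 - <<'E'
from h import *
T=np.load('T8.npy'); c=cam('wrist',T); Ti=np.linalg.inv(T)
f=lambda r_,c_,z:(Ti@np.r_[atz(c,r_,c_,z),1])[:2].round(1)
print('post tip',f(122.3,315.7,63.5),'flange',f(120.7,315.8,47.5),'loop',f(173.3,316,53), atz(c,122.3,315.7,63.5))
s=r.sense(); print(s['eef_pos'])
E
```

```text
post tip [60.3 -1. ] flange [60.8 -1. ] loop [30.9 -0.9] [ 471.25199273 -114.41579465   63.5       ]
[ 484.95519477 -172.81933343  105.62143497]
```

Loop to post is 29.6 mm along the tool x axis, and the sideways offset is about 0. I'll grip the loop block.

Call:
move_arm([
  {"tx":0.05,"ty":-0.09,"tz":1.5,"rx":0,"ry":0,"rz":0,"gripper":0.1},
  {"tx":0,"ty":0,"tz":2.2,"rx":0,"ry":0,"rz":0,"gripper":0.1},
  {"tx":0,"ty":0,"tz":1.8,"rx":0,"ry":0,"rz":0,"gripper":0.1},
  {"tx":0,"ty":0,"tz":1.0,"rx":0,"ry":0,"rz":0,"gripper":0.1},
  {"tx":0,"ty":0,"tz":0.4,"rx":0,"ry":0,"rz":0,"gripper":0.1},
  {"tx":0,"ty":0,"tz":0,"rx":0,"ry":0,"rz":0,"gripper":-1},
  {"tx":0,"ty":0,"tz":0,"rx":0,"ry":0,"rz":0,"gripper":-1},
  {"tx":0,"ty":0,"tz":0,"rx":0,"ry":0,"rz":0,"gripper":-1},
  {"tx":0,"ty":0,"tz":0,"rx":0,"ry":0,"rz":0,"gripper":-1},
  {"tx":0,"ty":0,"tz":0,"rx":0,"ry":0,"rz":0,"gripper":-1},
], squeeze=80)

```text
clock: 16.25
eef_pos: [484.5, -172.2, 37.4]
tcp_rot: [3.14, 0.001, 1.798]
contact_force: [-0.3, 0.8, 5.0]
opening: 0.119
```

```bash
python3 - <<'E'
from h import *
s=r.sense(); print(s['eef_pos'],np.degrees(s['tcp_rot']),s['opening'],s['contact_force'],s['wrist_torque'],s['clock'])
E
```

```text
[ 484.47132551 -172.18224692   37.3580539 ] [1.79930667e+02 4.69383315e-02 1.02993962e+02] 0.11858580010142092 [-0.28877247  0.83749146  4.95104806] [-0.08759511 -0.0092017   0.03890686] 16.25
```

Call:
move_arm([
  {"tx":0.15,"ty":0,"tz":0,"rx":0,"ry":0,"rz":0,"gripper":-1},
  {"tx":0.2,"ty":0,"tz":0,"rx":0,"ry":0,"rz":0,"gripper":-1},
  {"tx":0.2,"ty":0,"tz":0,"rx":0,"ry":0,"rz":0,"gripper":-1},
  {"tx":0.2,"ty":0,"tz":0,"rx":0,"ry":0,"rz":0,"gripper":-1},
  {"tx":0,"ty":0,"tz":0,"rx":0,"ry":0,"rz":0,"gripper":-1},
], squeeze=110)

```text
clock: 16.75
eef_pos: [483.2, -165.3, 37.3]
tcp_rot: [3.14, 0.002, 1.798]
contact_force: [0.8, -5.7, 5.7]
opening: 0.11
```

Call:
move_arm([
  {"tx":0,"ty":0,"tz":-0.2,"rx":0,"ry":0.5,"rz":0,"gripper":-1},
  {"tx":0.02,"ty":0,"tz":-0.2,"rx":0,"ry":0.5,"rz":0,"gripper":-1},
  {"tx":0.02,"ty":0,"tz":-0.2,"rx":0,"ry":0.5,"rz":0,"gripper":-1},
  {"tx":0.02,"ty":0,"tz":-0.25,"rx":0,"ry":0.5,"rz":0,"gripper":-1},
  {"tx":0.02,"ty":0,"tz":-0.25,"rx":0,"ry":0.5,"rz":0,"gripper":-1},
  {"tx":0.02,"ty":0,"tz":-0.25,"rx":0,"ry":0.5,"rz":0,"gripper":-1},
  {"tx":0,"ty":0,"tz":0,"rx":0,"ry":0,"rz":0,"gripper":-1},
], squeeze=110)

```text
clock: 17.45
eef_pos: [482.1, -164.6, 50.0]
tcp_rot: [3.141, -0.052, 1.797]
contact_force: [2.1, -5.3, -4.4]
opening: 0.115
```

```bash
python3 - <<'E'
from h import *
s=r.sense(); print(s['eef_pos'],np.degrees(s['tcp_rot']),s['opening'],s['contact_force'],s['wrist_torque'],s['clock'])
T=T_tool(s); print('loop at',(T@[30.4,0,-16,1])[:3], 'leg axis pt',(T@[-122-7,0,-16,1])[:3],'leg tip',(T@[-122-7,0,-16+35,1])[:3])
E
```

```text
[ 482.12777453 -164.60969045   49.96698648] [179.99438071  -2.96892359 102.98130933] 0.11452875511699957 [ 2.13438609 -5.26588421 -4.36958826] [-0.88641325 -0.27991525  0.02513306] 17.45
loop at [ 475.49271785 -135.83425451   67.5200577 ] leg axis pt [ 511.2511878  -290.95204873   59.26404528] leg tip [ 510.8473175  -289.18480597   24.31102335]
```

Call:
move_arm([
  {"tx":0.2,"ty":0.01,"tz":0.01,"rx":0,"ry":0,"rz":0,"gripper":-1},
  {"tx":0.25,"ty":0.01,"tz":0.01,"rx":0,"ry":0,"rz":0,"gripper":-1},
  {"tx":0.25,"ty":0.01,"tz":0.01,"rx":0,"ry":0,"rz":0,"gripper":-1},
  {"tx":0.25,"ty":0.01,"tz":0.01,"rx":0,"ry":0,"rz":0,"gripper":-1},
  {"tx":0.25,"ty":0.01,"tz":0.01,"rx":0,"ry":0,"rz":0,"gripper":-1},
  {"tx":0.25,"ty":0,"tz":0.01,"rx":0,"ry":0,"rz":0,"gripper":-1},
  {"tx":0.25,"ty":0,"tz":0.01,"rx":0,"ry":0,"rz":0,"gripper":-1},
  {"tx":0.25,"ty":0,"tz":0.01,"rx":0,"ry":0,"rz":0,"gripper":-1},
  {"tx":0.2,"ty":0,"tz":0.01,"rx":0,"ry":0,"rz":0,"gripper":-1},
  {"tx":0,"ty":0,"tz":0,"rx":0,"ry":0,"rz":0,"gripper":-1},
  {"tx":0,"ty":0,"tz":0,"rx":0,"ry":0,"rz":0,"gripper":-1},
], squeeze=110)

```text
clock: 18.55
eef_pos: [478.1, -144.1, 50.2]
tcp_rot: [3.141, -0.05, 1.798]
contact_force: [0.7, -11.2, -4.1]
opening: 0.115
```

```bash
python3 - <<'E'
from h import *
s=r.sense(); print(s['eef_pos'],np.degrees(s['tcp_rot']),s['opening'],s['contact_force'],s['wrist_torque'],s['clock'])
T=T_tool(s); print('loop at',(T@[30.4,0,-16,1])[:3])
p,d=r.grab_frame('wrist'); c=cam('wrist',T); cv2.imwrite('w9raw.png',p); np.save('T9.npy',T); print('px loop',pix(c,(T@[30.4,0,-16,1])[:3]),'post tip',pix(c,[471.25,-114.4,63.5]))
rr,cc=pix(c,[471.25,-114.4,63.5]).astype(int); b=[cc-60,rr-50,cc+60,rr+60]; save('w9',p,b,5)
E
```

```text
[ 478.07274187 -144.12659127   50.20722191] [179.96877666  -2.87550498 103.00838272] 0.1147266336862393 [  0.69442582 -11.21377759  -4.06718938] [-1.80601506 -0.13663609 -0.19576257] 18.55
loop at [ 471.41068918 -115.32805614   67.71211917]
px loop [205.65655007 317.40858092] post tip [201.09136739 317.54514955]
```

View pics/w9.png

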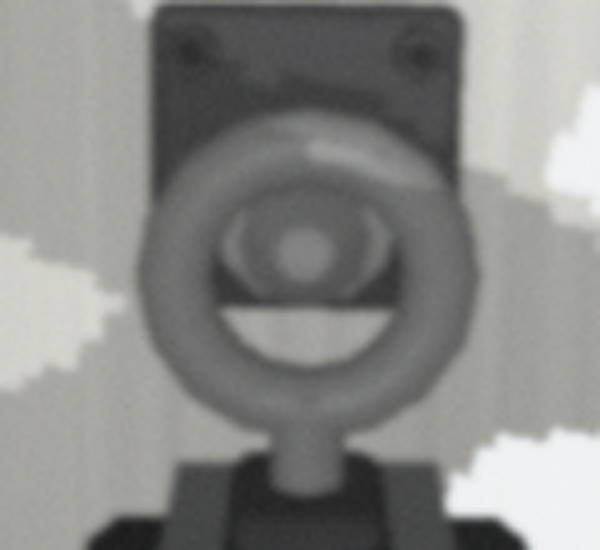

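The ring surrounds the post tip, seen through it at (201, 317); the ring centre is about 0.6 mm to the right and 0.9 mm short. I'll correct that and lower gently.

Call:
move_arm([
  {"tx":0.08,"ty":-0.06,"tz":0,"rx":0,"ry":0,"rz":0,"gripper":-1},
  {"tx":-0.02,"ty":0,"tz":0.12,"rx":0,"ry":-0.3,"rz":0,"gripper":-1},
  {"tx":-0.015,"ty":0,"tz":0.15,"rx":0,"ry":-0.3,"rz":0,"gripper":-1},
  {"tx":-0.015,"ty":0,"tz":0.15,"rx":0,"ry":-0.3,"rz":0,"gripper":-1},
  {"tx":-0.015,"ty":0,"tz":0.15,"rx":0,"ry":-0.3,"rz":0,"gripper":-1},
  {"tx":-0.015,"ty":0,"tz":0.15,"rx":0,"ry":-0.3,"rz":0,"gripper":-1},
  {"tx":0,"ty":0,"tz":0,"rx":0,"ry":0,"rz":0,"gripper":-1},
], squeeze=110)

```text
clock: 19.3
eef_pos: [478.2, -144.3, 43.4]
tcp_rot: [3.14, -0.023, 1.798]
contact_force: [0.6, -11.7, 1.0]
opening: 0.113
```

```bash
python3 - <<'E'
from h import *
s=r.sense(); print(s['eef_pos'],np.degrees(s['tcp_rot']),s['opening'],s['contact_force'],s['wrist_torque'],s['clock'])
T=T_tool(s); print('loop at',(T@[30.4,0,-16,1])[:3])
E
```

```text
[ 478.17884272 -144.25720984   43.42927456] [179.89425862  -1.3130642  103.02657929] 0.11255998975667739 [  0.56118744 -11.68319078   0.95398904] [-2.36309965 -0.20482773 -0.24197987] 19.3
loop at [ 471.38226375 -115.01117715   60.12167063]
```

Call:
move_arm([
  {"tx":0.04,"ty":0,"tz":0.12,"rx":0,"ry":-0.25,"rz":0,"gripper":-1},
  {"tx":-0.01,"ty":0,"tz":0.15,"rx":0,"ry":-0.25,"rz":0,"gripper":-1},
  {"tx":-0.01,"ty":0,"tz":0.15,"rx":0,"ry":-0.25,"rz":0,"gripper":-1},
  {"tx":-0.01,"ty":0,"tz":0.15,"rx":0,"ry":-0.25,"rz":0,"gripper":-1},
  {"tx":-0.01,"ty":0,"tz":0.1,"rx":0,"ry":-0.25,"rz":0,"gripper":-1},
  {"tx":0,"ty":0,"tz":0,"rx":0,"ry":0,"rz":0,"gripper":-1},
], squeeze=110)

```text
clock: 19.9
eef_pos: [478.7, -144.3, 37.3]
tcp_rot: [3.139, -0.001, 1.798]
contact_force: [0.8, -12.4, 6.7]
opening: 0.112
```

```bash
python3 - <<'E'
from h import *
s=r.sense(); print(s['eef_pos'],np.degrees(s['tcp_rot']),s['opening'],s['contact_force'],s['wrist_torque'],s['clock'])
T=T_tool(s); print('loop at',(T@[30.4,0,-16,1])[:3])
E
```

```text
[ 478.67389719 -144.30821118   37.27459394] [ 1.79839724e+02 -3.46666250e-02  1.03026947e+02] 0.11172512627828846 [  0.80108206 -12.40898375   6.68550179] [-2.94528242 -0.20653385 -0.37870701] 19.9
loop at [ 471.78003235 -114.71010653   53.29292183]
```

Call:
move_arm([
  {"tx":-0.15,"ty":0,"tz":0,"rx":0,"ry":0,"rz":0,"gripper":-1},
  {"tx":-0.15,"ty":0,"tz":0,"rx":0,"ry":0,"rz":0,"gripper":-1},
  {"tx":-0.1,"ty":0,"tz":0,"rx":0,"ry":0,"rz":0,"gripper":-1},
  {"tx":0,"ty":0,"tz":0,"rx":0,"ry":0,"rz":0,"gripper":-1},
], squeeze=110)

```text
clock: 20.3
eef_pos: [479.4, -147.6, 37.3]
tcp_rot: [3.139, -0.002, 1.798]
contact_force: [1.9, -6.0, 6.8]
opening: 0.114
```

Call:
move_arm([
  {"tx":-0.05,"ty":0,"tz":0,"rx":0,"ry":0,"rz":0,"gripper":-1},
  {"tx":0,"ty":0,"tz":0,"rx":0,"ry":0,"rz":0,"gripper":0},
  {"tx":0,"ty":0,"tz":0,"rx":0,"ry":0,"rz":0,"gripper":0},
  {"tx":0,"ty":0,"tz":0,"rx":0,"ry":0,"rz":0,"gripper":0},
  {"tx":0,"ty":0,"tz":-1.5,"rx":0,"ry":0,"rz":0,"gripper":0},
  {"tx":0,"ty":0,"tz":-3,"rx":0,"ry":0,"rz":0,"gripper":0},
  {"tx":0,"ty":0,"tz":-2.5,"rx":0,"ry":0,"rz":0,"gripper":-1},
  {"tx":0,"ty":0,"tz":-1,"rx":0,"ry":0,"rz":0,"gripper":-1},
  {"tx":0,"ty":0,"tz":0,"rx":0,"ry":0,"rz":0,"gripper":-1},
  {"tx":0,"ty":0,"tz":0,"rx":0,"ry":0,"rz":0,"gripper":-1},
], squeeze=60)

```text
clock: 21.3
eef_pos: [477.6, -147.1, 115.7]
tcp_rot: [-3.141, -0.005, 1.798]
contact_force: [1.1, 0.3, -0.3]
opening: 0.002
```

```bash
python3 - <<'E'
from h import *
for _ in range(3): r.grab_frame('wrist')
s=r.sense();T=T_tool(s); print(T[:3,3],np.degrees(s['tcp_rot']),s['opening'],s['contact_force'],s['clock'])
c=cam('wrist',T); p,d=r.grab_frame('wrist'); cv2.imwrite('w10raw.png',p); np.save('T10.npy',T); np.save('d10.npy',d); save('w10',p)
for q,z in dict(loop_center=53,loop_grip=53,hook_grip=60,cage_center=56,post_groove=53).items():
    for o in r.place_of(q,'wrist')[:1]:
        a=o['location']; X=atz(c,*a,z); print(q,round(o['confidence'],2),np.round(a,1),X.round(1),'depth-z',[atd(c,int(a[0])+k,int(a[1]),d[int(a[0])+k,int(a[1])])[2].round(1) for k in(-8,-4,0,4,8)])
# heights along spring axis
u=np.array([-.225,.974]);h=np.array([511.7,-290.7])
for L in range(20,185,6):
    q=pix(c,[*(h+u*L),58]); a,b=q.round().astype(int)
    if 0<=a<400: print(L,atd(c,a,b,d[a,b])[2].round(1),end='; ')
E
```

```text
[ 477.29770498 -147.10637259  115.3065644 ] [-179.89427959   -0.31257342  102.9892323 ] -0.00010501495133843044 [ 0.27354949 -0.51729874  0.2857853 ] 21.45
loop_center 0.88 [179.  322.9] [ 474.5 -120.9   53. ] depth-z [np.float64(64.3), np.float64(63.3), np.float64(49.4), np.float64(8.8), np.float64(53.7)]
loop_grip 0.87 [223.6 322.9] [ 481.1 -149.1   53. ] depth-z [np.float64(60.7), np.float64(61.5), np.float64(61.4), np.float64(61.7), np.float64(62.1)]
hook_grip 0.57 [364.6 322.2] [ 503.6 -247.4   60. ] depth-z [np.float64(66.2), np.float64(191.7), np.float64(193.3), np.float64(194.5), np.float64(197.2)]
post_groove 0.74 [168.6 318.2] [ 470.2 -115.3   53. ] depth-z [np.float64(54.6), np.float64(62.0), np.float64(63.6), np.float64(64.4), np.float64(61.3)]
20 202.0; 26 200.4; 32 198.3; 38 195.9; 44 193.1; 50 65.3; 56 63.8; 62 62.0; 68 154.5; 74 154.0; 80 154.0; 86 154.0; 92 152.3; 98 259.0; 104 153.5; 110 152.1; 116 146.9; 122 137.7; 128 128.8; 134 61.6; 140 62.6; 146 62.1; 152 61.1; 158 60.8; 164 56.0; 170 52.8; 176 61.0; 182 65.2;
```

The loop is in the groove at z ≈ 53 and the hook end stands about 4–5 mm high, as expected. Next I press the hook block down with the fingers shut.

Call:
move_arm([
  {"tx":-2.5,"ty":0.04,"tz":0,"rx":0,"ry":0,"rz":0,"gripper":-1},
  {"tx":-3.5,"ty":0.05,"tz":0,"rx":0,"ry":0,"rz":0,"gripper":-1},
  {"tx":-3.5,"ty":0.05,"tz":0,"rx":0,"ry":0,"rz":0,"gripper":-1},
  {"tx":-1.4,"ty":0,"tz":0.5,"rx":0,"ry":0,"rz":0,"gripper":-1},
  {"tx":0,"ty":0,"tz":1.5,"rx":0,"ry":0,"rz":0,"gripper":-1},
  {"tx":0,"ty":0,"tz":1.2,"rx":0,"ry":0,"rz":0,"gripper":-1},
  {"tx":0,"ty":0,"tz":0.4,"rx":0,"ry":0,"rz":0,"gripper":-1},
  {"tx":0,"ty":0,"tz":0,"rx":0,"ry":0,"rz":0,"gripper":-1},
  {"tx":0,"ty":0,"tz":0,"rx":0,"ry":0,"rz":0,"gripper":-1},
], squeeze=60)

```text
clock: 22.65
eef_pos: [504.1, -252.7, 80.2]
tcp_rot: [-3.142, -0.004, 1.798]
contact_force: [-0.3, -0.3, 0.7]
opening: -0.001
```

Call:
move_arm([
  {"tx":0,"ty":0,"tz":0.4,"rx":0,"ry":0,"rz":0,"gripper":-1},
  {"tx":0,"ty":0,"tz":0.3,"rx":0,"ry":0,"rz":0,"gripper":-1},
  {"tx":0,"ty":0,"tz":0.2,"rx":0,"ry":0,"rz":0,"gripper":-1},
  {"tx":0,"ty":0,"tz":0.2,"rx":0,"ry":0,"rz":0,"gripper":-1},
  {"tx":0,"ty":0,"tz":0.1,"rx":0,"ry":0,"rz":0,"gripper":-1},
  {"tx":0,"ty":0,"tz":0.1,"rx":0,"ry":0,"rz":0,"gripper":-1},
  {"tx":0,"ty":0,"tz":0.1,"rx":0,"ry":0,"rz":0,"gripper":-1},
  {"tx":0,"ty":0,"tz":0,"rx":0,"ry":0,"rz":0,"gripper":-1},
], squeeze=60)

```text
clock: 23.45
eef_pos: [503.9, -253.1, 66.0]
tcp_rot: [-3.142, -0.004, 1.797]
contact_force: [-0.3, 0.0, -0.3]
opening: 0.003
```

Call:
move_arm([
  {"tx":0,"ty":0,"tz":0.1,"rx":0,"ry":0,"rz":0,"gripper":-1},
  {"tx":0,"ty":0,"tz":0.1,"rx":0,"ry":0,"rz":0,"gripper":-1},
  {"tx":0,"ty":0,"tz":0.05,"rx":0,"ry":0,"rz":0,"gripper":-1},
  {"tx":0,"ty":0,"tz":0,"rx":0,"ry":0,"rz":0,"gripper":-1},
], squeeze=60)

```text
clock: 23.85
eef_pos: [504.3, -253.1, 64.1]
tcp_rot: [3.141, -0.004, 1.797]
contact_force: [-0.9, 1.7, 4.8]
opening: 0.003
```

Call:
move_arm([
  {"tx":0,"ty":0,"tz":0.05,"rx":0,"ry":0,"rz":0,"gripper":-1},
  {"tx":0,"ty":0,"tz":0.05,"rx":0,"ry":0,"rz":0,"gripper":-1},
  {"tx":0,"ty":0,"tz":0.05,"rx":0,"ry":0,"rz":0,"gripper":-1},
  {"tx":0,"ty":0,"tz":0,"rx":0,"ry":0,"rz":0,"gripper":-1},
], squeeze=60)

```text
clock: 24.25
eef_pos: [504.6, -253.3, 62.9]
tcp_rot: [3.14, -0.004, 1.797]
contact_force: [-1.1, 1.0, 7.2]
opening: -0.0
```

Call:
move_arm([
  {"tx":0,"ty":0,"tz":0.05,"rx":0,"ry":0,"rz":0,"gripper":-1},
  {"tx":0,"ty":0,"tz":0.05,"rx":0,"ry":0,"rz":0,"gripper":-1},
  {"tx":0,"ty":0,"tz":0.05,"rx":0,"ry":0,"rz":0,"gripper":-1},
  {"tx":0,"ty":0,"tz":0.05,"rx":0,"ry":0,"rz":0,"gripper":-1},
  {"tx":0,"ty":0,"tz":0,"rx":0,"ry":0,"rz":0,"gripper":-1},
], squeeze=60)

```text
clock: 24.75
eef_pos: [504.6, -253.6, 61.3]
tcp_rot: [3.14, -0.003, 1.798]
contact_force: [-2.8, -0.7, 12.6]
opening: -0.005
```

Call:
move_arm([
  {"tx":0,"ty":0,"tz":0.04,"rx":0,"ry":0,"rz":0,"gripper":-1},
  {"tx":0,"ty":0,"tz":0.04,"rx":0,"ry":0,"rz":0,"gripper":-1},
  {"tx":0,"ty":0,"tz":0,"rx":0,"ry":0,"rz":0,"gripper":-1},
], squeeze=60)

```text
clock: 25.05
eef_pos: [504.6, -253.6, 61.1]
tcp_rot: [3.14, -0.003, 1.798]
contact_force: [-3.9, 0.9, 19.4]
opening: 0.002
```

The block stops hard at z = 61.1 with 19 N, which is the height for the collar seated. I'll retreat and check.

Call:
move_arm([
  {"tx":0,"ty":0,"tz":-0.3,"rx":0,"ry":0,"rz":0,"gripper":-1},
  {"tx":0,"ty":0,"tz":-1.5,"rx":0,"ry":0,"rz":0,"gripper":-1},
  {"tx":0,"ty":0,"tz":-3,"rx":0,"ry":0,"rz":0,"gripper":-1},
  {"tx":1,"ty":0,"tz":-3,"rx":0,"ry":0,"rz":0,"gripper":-1},
  {"tx":2,"ty":0,"tz":-2,"rx":0,"ry":0,"rz":0,"gripper":-1},
  {"tx":1,"ty":0,"tz":-1,"rx":0,"ry":0,"rz":0,"gripper":-1},
  {"tx":0,"ty":0,"tz":0,"rx":0,"ry":0,"rz":0,"gripper":-1},
  {"tx":0,"ty":0,"tz":0,"rx":0,"ry":0,"rz":0,"gripper":-1},
  {"tx":0,"ty":0,"tz":0,"rx":0,"ry":0,"rz":0,"gripper":-1},
], squeeze=60)

```text
clock: 25.95
eef_pos: [494.6, -214.7, 166.4]
tcp_rot: [-3.14, -0.005, 1.797]
contact_force: [0.2, -0.1, 0.1]
opening: 0.002
```

```bash
python3 - <<'E'
from h import *
s=r.sense();T=T_tool(s); print(T[:3,3],s['contact_force'],s['clock'])
c=cam('wrist',T); p,d=r.grab_frame('wrist'); cv2.imwrite('w11raw.png',p); save('w11',p)
u=np.array([-.225,.974]);h=np.array([511.7,-290.7])
for L in range(0,190,5):
    a,b=pix(c,[*(h+u*L),58]).round().astype(int)
    if 0<=a<400: print(L,np.median([atd(c,a,b+k,d[a,b+k])[2] for k in(-2,0,2)]).round(1),end='; ')
print()
for q in ['loop_center','hook_grip','loop_grip','post_groove']:
    for o in r.place_of(q,'wrist')[:1]: print(q,round(o['confidence'],2),atz(c,*o['location'],53).round(1))
for n in ['top']:
    r.grab_frame(n); ct=cam(n)
    for q in ['oil_bottle','tweezers','tray_pile']:
        for o in r.place_of(q,n)[:2]: print(q,round(o['confidence'],2),atz(ct,*o['location'],0).round(1))
E
```

```text
[ 494.64348984 -214.73046712  166.41110966] [ 0.24984913 -0.13195809  0.07859703] 25.95
0 205.0; 5 204.7; 10 205.1; 15 202.4; 20 198.0; 25 193.3; 30 187.7; 35 181.3; 40 175.9; 45 62.7; 50 62.0; 55 62.2; 60 59.2; 65 59.0; 70 59.0; 75 60.2; 80 58.3; 85 59.5; 90 58.3; 95 59.6; 100 61.7; 105 62.8; 110 55.8; 115 55.8; 120 56.3; 125 55.7; 130 55.3; 135 60.4; 140 60.5; 145 61.4; 150 60.6; 155 61.1; 160 55.4; 165 54.9; 170 14.2; 175 48.2; 180 62.9; 185 62.4; 
loop_center 0.79 [ 472.7 -120.6   53. ]
hook_grip 0.8 [ 502.1 -249.4   53. ]
post_groove 0.57 [ 470.3 -114.6   53. ]
oil_bottle 0.46 [629.7 220.2   0. ]
tweezers 0.53 [399.  453.5   0. ]
tweezers 0.44 [449.9  60.5   0. ]
tray_pile 0.61 [388.7 451.4   0. ]
tray_pile 0.58 [ 492.6 -213.6    0. ]
```

View pics/w11.png

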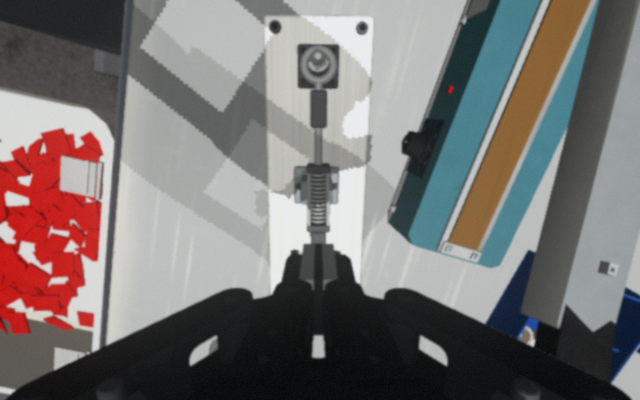

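The ring is around the post neck at (66, 318) and the spring lies straight and level. One last numeric check on the hook end.

Call:
move_arm([
  {"tx":-3,"ty":0,"tz":0,"rx":0,"ry":0,"rz":0,"gripper":-1},
  {"tx":-4,"ty":0,"tz":-1,"rx":0,"ry":0,"rz":0,"gripper":-1},
  {"tx":-3,"ty":0,"tz":-1,"rx":0,"ry":0,"rz":0,"gripper":-1},
  {"tx":0,"ty":0,"tz":0,"rx":0,"ry":0,"rz":0,"gripper":-1},
  {"tx":0,"ty":0,"tz":0,"rx":0,"ry":0,"rz":0,"gripper":-1},
  {"tx":0,"ty":0,"tz":0,"rx":0,"ry":0,"rz":0,"gripper":-1},
], squeeze=60)

```text
clock: 27.0
eef_pos: [516.9, -311.1, 186.4]
tcp_rot: [-3.141, -0.006, 1.798]
contact_force: [-0.4, 0.6, -0.6]
opening: 0.001
```

```bash
python3 - <<'E'
from h import *
s=r.sense();T=T_tool(s); print(T[:3,3],s['contact_force'],s['clock'])
c=cam('wrist',T); p,d=r.grab_frame('wrist'); save('w12',p)
u=np.array([-.225,.974]);h=np.array([511.7,-290.7])
for L in range(-10,110,4):
    a,b=pix(c,[*(h+u*L),58]).round().astype(int)
    if 0<=a<400: print(L,np.median([atd(c,a,b+k,d[a,b+k])[2] for k in(-2,0,2)]).round(1),end='; ')
E
```

```text
[ 516.89429708 -311.0511166   186.43098037] [-0.44426617  0.60172971 -0.56845067] 27.0
-10 8.8; -6 44.7; -2 47.6; 2 53.6; 6 57.0; 10 56.2; 14 56.7; 18 57.4; 22 56.5; 26 56.6; 30 62.0; 34 62.4; 38 61.9; 42 61.8; 46 62.1; 50 62.0; 54 62.3; 58 62.7; 62 59.7; 66 60.1; 70 58.1; 74 57.9; 78 59.4; 82 59.6; 86 59.2; 90 57.8; 94 58.8; 98 59.8; 102 60.4; 106 62.0;
```

```bash
python3 -c "
from rig import r
print(r.sign_off())"
```

```text
the job is handed in; nothing more can be done
None
```

The spring is fitted to the tray gate and the job is handed in at about 27 s on the robot's clock. I put the leg into the anchor hole first. Then I stretched the spring by about 30 mm at most, with a pull of about 12 N, and dropped the loop into the post's groove. Last, I pressed the hook block down until it stopped firmly at 19 N.

**Checks after letting go:**
- **Loop:** it lies around the neck, under the head, at about groove height.
- **Leg:** the hook block's top reads 62.0 mm against a nominal 61. The anchor's top also reads 0.7 mm high, so this is mostly camera error. At the press the fingertip itself stood at 61.1 mm, which matches the leg being fully home.
- **Level:** the two ends of the spring are at the same height to within about 1 mm.
- **Robot:** the gripper is clear of everything and reads under 1 N.

**Bystanders:** the bottle still reads in its starting place. The tray pile reads about 13 mm from its first reading and the tweezers about 6 mm, both with mid or low confidence. The same check also gave false matches for both, so it doesn't show whether they stayed put, but the arm never went near the tray pile and passed well above the tweezers.

Two early move calls were refused because not every field was filled in; nothing moved.

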